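Refit the filter cartridges and click their clips shut

TASK

Stand every filter cartridge upright in the cassette of the water filter unit, one to a pocket, and push the cassette fully home against the filter head along its centre line. Then click the clip on top of each cartridge shut by squeezing it with the pliers (not with the bare fingers), lay the pliers back down on the cork mat, and last of all turn the bypass dial until its white line points at the index rib. Leave the other kitchen things alone.

Things in the scene. Friction and masses are not known exactly. Their poses are not given: they have to be found in the camera images.
- unit: Water filter unit, fixed. Origin: centre of its footprint, counter level; x from the open front to the filter head at the back, y left, z up. White deck: top z = 52 mm, x -98 to 112, 164 wide. Two guide rails: inner faces y = +-74, tops z = 76, x -98 to 52. White filter head: front face x = 52, top z = 112. The cassette slides between the rails along x. (all mm)
- cassette: Grey cassette, loose between the rails (1.5 mm play a side). Origin: centre of underside; x to the head. 61 (x) by 145 (y) by 27 mm high. Home: its back on the head, origin at x = 21.5 mm in the unit's frame; starts 40 to 63 mm short. Three pockets centred at x = 0, y = +45, 0, -45, inside 53 (x) by 41 (y), floor at z = 5, wall tops z = 27. Friction only holds it.
- tab (a point): The cassette's push tab, an upright grey post 14 (x) by 24 (y) mm before the middle of its front, top 45 mm above the cassette's underside. The point is on its axis, 34 mm above the underside and 57 mm before the cassette's origin. The cassette's runners are only 40 mm long, so it twists and jams if pushed near a side: push here, along the unit's x. May be pinched across y.
- cart_a_mid (a point): Filter cartridge (2 or 3 are present), on a 3 mm steel sheet: white box 48 (x) by 36 (y) by 64 mm high, 0.16 kg; the next may be 13 mm off its 36 mm side. Point: centre of the box, 32 mm up. On top the clip: two upright tabs, z = 34 to 52 mm from the point, 12 wide in x, y = -11 to +11 over their outer faces; the +y tab is fixed, the -y one moves. Either way round fits a pocket.
- cart_b_mid (a point): Filter cartridge (2 or 3 are present), on a 3 mm steel sheet: white box 48 (x) by 36 (y) by 64 mm high, 0.16 kg; the next may be 13 mm off its 36 mm side. Point: centre of the box, 32 mm up. On top the clip: two upright tabs, z = 34 to 52 mm from the point, 12 wide in x, y = -11 to +11 over their outer faces; the +y tab is fixed, the -y one moves. Either way round fits a pocket.
- cart_c_mid (a point): Filter cartridge (2 or 3 are present), on a 3 mm steel sheet: white box 48 (x) by 36 (y) by 64 mm high, 0.16 kg; the next may be 13 mm off its 36 mm side. Point: centre of the box, 32 mm up. On top the clip: two upright tabs, z = 34 to 52 mm from the point, 12 wide in x, y = -11 to +11 over their outer faces; the +y tab is fixed, the -y one moves. Either way round fits a pocket.
- clip_a (a joint): Press-stud clip of cart_a: travel of its moving tab in m, 0 = open, 0.006 = clicked shut. The stud is a stiff press fit: about 6 N moves it, and it stays where it is pressed. Shut, the tabs measure 16 mm over their outer faces.
- clip_b (a joint): Press-stud clip of cart_b: travel of its moving tab in m, 0 = open, 0.006 = clicked shut. The stud is a stiff press fit: about 6 N moves it, and it stays where it is pressed. Shut, the tabs measure 16 mm over their outer faces.
- clip_c (a joint): Press-stud clip of cart_c: travel of its moving tab in m, 0 = open, 0.006 = clicked shut. The stud is a stiff press fit: about 6 N moves it, and it stays where it is pressed. Shut, the tabs measure 16 mm over their outer faces.
- pliers_grip (a point): Pliers, loose, lying flat, 150 mm long, 0.14 kg: point midway between the rubber handles, 13 mm above the underside, where to hold them. x toward the jaws, z up. Handles 26 high, 60 mm over their outer faces here, sprung open (10 N here, 17 N shut). Jaws 26 long, 16 high, 8 thick, their middle 102 mm ahead of the point, gap 34; hinge pin 52 ahead. The frame turns with the +y handle: half the hinge angle about +z.
- pliers_mid (a point): The middle of the pliers' length, 42 mm ahead of pliers_grip, 13 mm above the underside. Same axes as pliers_grip. (In the grip the pliers can pitch a little about the line through the fingers.)
- pliers_hinge (a joint): Angle of the pliers' hinge in rad: 0 = open, grows as the handles are squeezed, 0.44 = fully closed. The jaw gap is about 34 mm minus 50 mm times this angle; the width over the handles about 60 mm minus 52 mm times it. A clip has clicked at about 0.36.
- cork_mat: Thin cork mat, fixed, 150 mm (x) by 86 mm (y), 3 mm thick; origin at the centre of its underside. The pliers start on it, jaws toward its +x end.
- dial (a joint): Bypass dial on the filter head: angle in rad, clockwise seen from above; 0 = its white line points to the open front of the unit (-x), stops at 0 and 2.4. At 1.2 the white line points at the index rib. Light friction; it stays where it is left.
- dial_grip (a point): On the dial's axis, at the height to grip its bar: a black bar 34 mm long, 14 mm thick, 32 mm high, its top 7 mm above this point; the bar lies along this frame's x, its white line toward the -x end. The head's top is 37 mm below this point.
- index_mark (a point): The index rib: a short black rib on top of the filter head beside the dial, 38 mm from the dial's axis.
- pepper_pot: Bystander, to be left alone: black-lidded pepper pot, 50 mm across, 74 mm high; origin at the centre of its underside.
- glass_jar: Bystander, to be left alone: glass jar with a lime lid, 66 mm across, 102 mm high; origin at the centre of its underside.
- salt_shaker: Bystander, to be left alone: salt shaker, 44 mm across, 90 mm high; origin at the centre of its underside.
- deli_cup: Bystander, to be left alone: clear deli cup, 88 mm across, 69 mm high; origin at the centre of its underside.
- red_cap_bottle: Bystander, to be left alone: small sauce bottle with a red cap, 40 mm across, 147 mm high; origin at the centre of its underside.
- snap_pot: Bystander, to be left alone: small square snap-lid pot, 63 by 58 by 47 mm; origin at the centre of its underside.
- spoon: Bystander, to be left alone: metal teaspoon, 137 mm long; origin at the centre of its underside.

How it is judged:
On the way, in this order (a step that is already met when the one before it is completed fails the run):
1. every cartridge stands in a pocket and the cassette is fully home (z of cart_a_mid in the frame of cassette between 0.032 and 0.042 m and x of cart_a_mid in the frame of cassette between -0.007 and 0.007 m and y of cart_a_mid in the frame of cassette between -0.055 and 0.055 m and angle between each of cart_a_mid, cart_b_mid, cart_c_mid's own z axis and vertical below 0.1 rad and z of cart_b_mid in the frame of cassette between 0.032 and 0.042 m and x of cart_b_mid in the frame of cassette between -0.007 and 0.007 m and y of cart_b_mid in the frame of cassette between -0.055 and 0.055 m and z of cart_c_mid in the frame of cassette between 0.032 and 0.042 m and x of cart_c_mid in the frame of cassette between -0.007 and 0.007 m and y of cart_c_mid in the frame of cassette between -0.055 and 0.055 m and x of cassette in the frame of unit above 0.0175 m), for 0.2 s.
2. every clip is clicked shut (value of joint each of clip_a, clip_b, clip_c above 0.0045 m), for 0.2 s.
3. the dial's white line points at the index rib (value of joint dial between 1.1 and 1.3 rad), for 0.2 s.
At the end, for the whole second after the job is handed in: Every cartridge stands upright on the floor of a pocket, the cassette is within 4 mm of home, every clip is clicked shut (over 4.5 of 6 mm), the pliers lie flat and still with their middle on the cork mat, and the dial is within 0.1 rad of the index rib (all of step 1 and all of step 2 and all of step 3 and x of pliers_mid in the frame of cork_mat between -0.055 and 0.055 m and y of pliers_mid in the frame of cork_mat between -0.04 and 0.04 m and z of pliers_mid in the frame of cork_mat between 0 and 0.026 m and linear speed of pliers below 0.02 m/s); the robot touches nothing.
It fails at once if a clip is pressed with the bare fingers (over 3 N) (contact force between the fingers and clip_a above 3 N or contact force between the fingers and clip_b above 3 N or contact force between the fingers and clip_c above 3 N).
It fails at once if a bystander is moved by more than 5 cm (distance of any of pepper_pot, glass_jar, salt_shaker, deli_cup, red_cap_bottle, snap_pot, spoon from where it was at the start of the episode above 0.05 m).
Of cart_a, cart_b, cart_c only 2 to 3 are there at a start; the rules pass over those that are not, and their reading is None.
At some moment in a run one of cart_b, pliers may be knocked a few centimetres aside while the robot is not near it.
It also fails if it takes over 208 s, if anything falls off the work surface, if the arm or the gripper's body presses on something with over 40 N, if the wrist force passes 120 N, or if a joint passes its speed limit or range.

ROBOT

A 6-joint arm with a two-finger parallel gripper is mounted at the origin on a cart in front of the work surface, level with it; the furniture and walls round the work are solid. World frame = base frame: x ahead of the robot, y to its left, z up, the work surface at z = 0. Lengths are in m, angles in rad, forces in N, time in s.
With the tool pointing down it reaches from about 0.325 to 0.775 m from the base axis. Payload 5.5 kg.
Tool frame: the origin (TCP) lies midway between the tips of the shut fingers; the grasp point (between the pads) lies 19 mm behind it; z points along the fingers, y is the direction in which the jaws open and shut (so a half turn about z gives the same grasp; the last joint's range is limited). The gripper opens to 88 mm and grips with 3 to 60 N. Pads are 20 mm wide; open, the fingers measure 115 mm over their backs; the gripper's body (75 mm by 178 mm) begins 61 mm behind the grasp point.
Start: joints at [-1.245, 0.091, 1.231, -0, 1.82, -0.057], TCP at [0.224, -0.557, 0.223] pointing down, gripper open.
Joint ranges: [-2.87, 2.87], [-0.86, 2.18], [0.17, 2.46], [-1.51, 4.65], [0.06, 2.69], [-2.65, 2.65]. Speed limits (rad/s): [2.57, 2.57, 3.01, 3.14, 3.14, 3.14].

INTERFACE

Orientations are given as a rotation vector (axis times angle).
In Python, from plant import r gives the robot as it stands.
- The arm moves only by the shell command python3 -m creep 'ROWS' [FORCE]. ROWS is JSON, a list of rows, each a list of 3 entries, a list of its own where there are three numbers: the turn, a rotation vector about the tool's x, y, z in rad, then the shift along the tool's x, y, z in m, then the opening, from -1 (shut) to 1 (fully open), so that 0 is half open. In form: [[[ax, ay, az], [dx, dy, dz], gripper], ...]. A call has 1 to 20 rows; each row is the pose to reach, as a shift and turn from the pose commanded when the call began, along the tool's axes at that moment; what a row does not reach only later rows make up. A row lasts 1/12 s, in which the tool goes at most 41.7 mm and 7.16 degrees, less where a joint would pass 70% of its speed; a pose out of reach is approached as far as the arm can. A call with a gripper value outside its range is refused whole. The fingers move at their own pace and stop on an object; FORCE is the grip in N (left out, the last holds). Time passes only in rows, so rows that repeat a pose let the fingers close. It gives the time, the measured TCP pose, the force and the opening at its end, in the units of the state.
- r.read_state(): the state, without advancing time (a new reading comes with each control period).
- r.snapshot(name): name is "side" or "top" or "wrist"; returns the picture (400x640x3 uint8, red, green, blue); there is no depth.
- r.camera_params(name): a dict with "camera_matrix" (3x3 intrinsics, pixels), "k1" (the pictures are not rectified: a ray, as slopes to the right and down, at radius r is drawn at 1 + k1 r^2 times it, then the intrinsics apply), "world_to_cam" (4x4, takes a point from world to camera coordinates); the wrist camera has in their place "mount" (4x4, takes a point from camera to tool coordinates, whose origin is the TCP and whose axes are the flange's). Camera axes: x right, y down, z forward; pixel columns grow to the right and rows downward; lengths in m; the calibration is good to about 2 mm. A picture is of the moment at which its call begins: read the wrist's pose just before it. camera_params takes no time and is no camera call.
- r.sign_off(): hands the job in, once; it reports no verdict.
The state is a dict: "time_s": time; "joint_positions": joint angles; "qd": joint speeds; "tau": joint torques, N m; "tool_pos": TCP position; "ee_rot": TCP orientation; "force": force on the tool from outside, world axes, zero at the start; "ft_torque": the same for the moment, N m; "gripper_width": finger opening in m.
Only numpy, scipy, OpenCV 4.12 (cv2) and the standard library are available. Lean on these libraries where they do the work, as an engineer would, in place of code of your own. Each camera call takes 0.05 s, during which the arm holds its last target. There are 200 camera calls.

## Working session

There is one attempt and no reset: what is moved stays moved. The work goes in short steps, Python scripts to look and compute and a shell command to move; the robot and the scene stay as the last step left them, time stands still between calls to the robot, and variables do not carry over. Pictures are saved under pics/ and viewed, about 12 in all and at most 16, crops included, and the job is handed in when it is done.

```bash
ls; mkdir -p pics; cat > h.py <<'E'
import numpy as np, cv2
from scipy.spatial.transform import Rotation as R
from plant import r
def cam(n, st=None):
    p=r.camera_params(n); K=np.array(p["camera_matrix"]); k1=p["k1"]
    if "world_to_cam" in p: W=np.array(p["world_to_cam"])
    else:
        s=st or r.read_state(); T=np.eye(4); T[:3,:3]=R.from_rotvec(s["ee_rot"]).as_matrix(); T[:3,3]=s["tool_pos"]
        W=np.linalg.inv(T@np.array(p["mount"]))
    return K,k1,W
def pix2(c,u,v,z):
    "world point at height z seen at pixel"
    K,k1,W=c
    xy=cv2.undistortPoints(np.array([[[u,v]]],float),K,np.array([k1,0,0,0.]))[0,0]
    Ci=np.linalg.inv(W); d=Ci[:3,:3]@np.array([*xy,1]); o=Ci[:3,3]
    return o+d*(z-o[2])/d[2]
def proj(c,P):
    K,k1,W=c
    return cv2.projectPoints(np.array(P,float).reshape(-1,1,3),cv2.Rodrigues(W[:3,:3])[0],W[:3,3],K,np.array([k1,0,0,0.]))[0][:,0]
def snap(n,f):
    s=r.read_state(); im=r.snapshot(n)[:,:,::-1].copy(); cv2.imwrite("pics/"+f,im); return im,cam(n,s)
def to_tool(p,yaw=None):
    "shift (tool axes) to bring TCP to world p; turn about tool z so tool y has world yaw (mod pi)"
    s=r.read_state(); M=R.from_rotvec(s["ee_rot"]).as_matrix()
    d=M.T@(np.array(p)-s["tool_pos"])
    out=[np.round(d,4)]
    if yaw is not None:
        cur=np.arctan2(M[1,1],M[0,1]); a=(yaw-cur+np.pi/2)%np.pi-np.pi/2
        out+= ["az",round(-a,4),"q6",s["joint_positions"][5]]
    return out
E
python3 - <<'E'
from h import *
print(r.read_state())
for n in("top","side"):
    im,c=snap(n,n+"0.png"); Ci=np.linalg.inv(c[2]); print(n,Ci.round(3).tolist(),c[0].tolist(),c[1])
print(r.camera_params("wrist"))
E
```

```text
pics
{'time_s': 0.0, 'joint_positions': array([-1.24471556e+00,  9.18228547e-02,  1.23184811e+00, -4.09766969e-06,
        1.81980479e+00, -5.66984043e-02]), 'qd': array([ 0.00060121,  0.00099257, -0.00040645, -0.00018074,  0.00116934,
       -0.00077599]), 'tau': array([-2.63769653e-04, -4.46448326e+01, -4.06449616e+01,  6.98865275e-02,
        2.93878291e-02, -1.37793372e-04]), 'tool_pos': array([ 0.22400417, -0.55630169,  0.22154977]), 'ee_rot': array([-3.08239867e+00, -5.97247674e-01,  4.03152444e-04]), 'force': array([-0.07128744, -1.19645764, -0.15116534]), 'ft_torque': array([-0.04612701, -0.03868718,  0.03381457]), 'gripper_width': 0.08782542101183881}
top [[0.001, -0.998, 0.065, 0.364], [-1.0, -0.002, -0.015, 0.119], [0.015, -0.065, -0.998, 1.695], [0.0, 0.0, 0.0, 1.0]] [[519.6943318882082, 0.0, 315.53827590194027], [0.0, 519.6943318882082, 195.0852115316791], [0.0, 0.0, 1.0]] 0.026978063049192803
side [[-0.151, -0.651, 0.744, -0.552], [-0.988, 0.111, -0.103, 0.271], [-0.015, -0.751, -0.66, 1.042], [0.0, 0.0, 0.0, 1.0]] [[407.85322338727735, 0.0, 319.7811499627906], [0.0, 407.85322338727735, 199.72838124728773], [0.0, 0.0, 1.0]] 0.02475076134531113
{'camera_matrix': array([[277.28435111,   0.        , 316.13532271],
       [  0.        , 277.28435111, 196.16139088],
       [  0.        ,   0.        ,   1.        ]]), 'k1': -0.0351607124062709, 'mount': array([[ 5.24002847e-05, -9.67214350e-01, -2.53961411e-01,
         6.85742503e-02],
       [ 9.99999298e-01, -2.50020782e-04,  1.15853796e-03,
         1.12262670e-03],
       [-1.18405017e-03, -2.53961293e-01,  9.67213658e-01,
        -1.62397143e-01],
       [ 0.00000000e+00,  0.00000000e+00,  0.00000000e+00,
         1.00000000e+00]])}
```

View pics/top0.png

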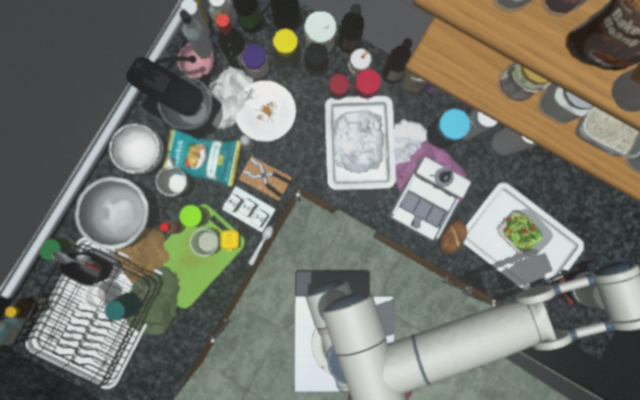

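View pics/side0.png

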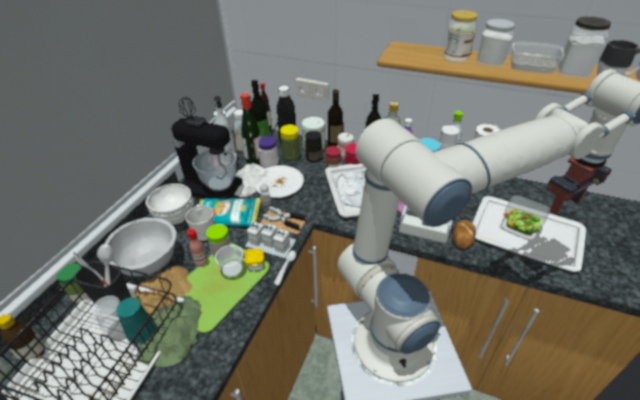

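The top view shows the unit at about (430,197), three cartridges on the steel sheet at (248,208) and pliers on the cork at (265,178). I'll enlarge both areas.

```bash
python3 - <<'E'
from h import *
im=cv2.imread("pics/top0.png")
a=cv2.resize(im[150:240,205:305],None,fx=5,fy=5,interpolation=cv2.INTER_CUBIC)
b=cv2.resize(im[145:255,375:485],None,fx=4.5,fy=4.5,interpolation=cv2.INTER_CUBIC)[:450]
c=np.zeros((600,500,3),np.uint8)
b=cv2.resize(im[150:250,385:475],(405,450),interpolation=cv2.INTER_CUBIC)
a=cv2.resize(im[153:240,218:298],(0,0),fx=4.5,fy=4.5,interpolation=cv2.INTER_CUBIC)
o=np.zeros((450,770,3),np.uint8); o[:a.shape[0],:a.shape[1]]=a; o[:450,362:767]=b
cv2.imwrite("pics/crop0.png",o)
c=cam("top")
for n,u,v,z in [("carts",248,208,.1),("pliers",265,178,.015),("unit",430,197,.06)]: print(n,pix2(c,u,v,z).round(3))
E
```

```text
carts [0.428 0.302 0.1  ]
pliers [0.529 0.257 0.015]
unit [ 0.466 -0.268  0.06 ]
```

View pics/crop0.png

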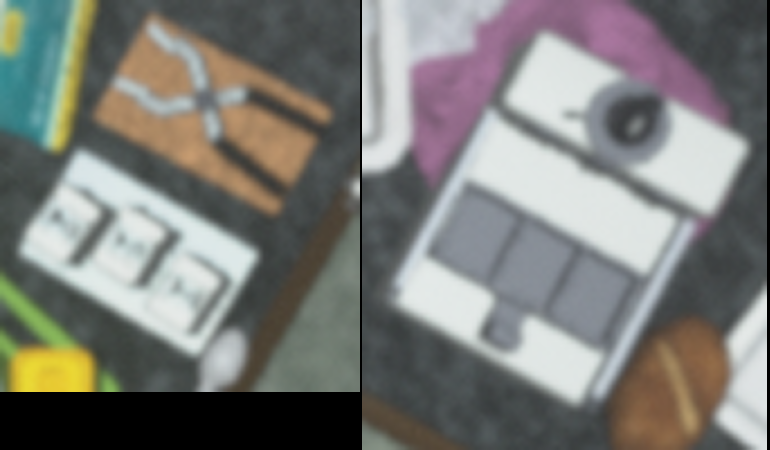

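```bash
python3 - <<'E'
from h import *
s=r.read_state(); M=R.from_rotvec(s["ee_rot"]).as_matrix(); print(M.round(3), np.degrees(np.arctan2(M[1,1],M[0,1])))
c=cam("top")
L=lambda x,y,z:pix2(c,x/4.5+218,y/4.5+153,z)
U=lambda x,y,z:pix2(c,(x-362)/4.5+385,y/4.5+150,z)
fl,fr=U(395,295,.052),U(585,405,.052); hl,hr=U(545,32,.112),U(748,150,.112); print(fl,fr,hl,hr,"dial",U(632,118,.15))
for p,q in[(fr,fl),(hr,hl),((fl+fr)/2,(hl+hr)/2)]: print(np.degrees(np.arctan2(*(q-p)[1::-1])),np.linalg.norm((q-p)[:2]))
s0,s1,s2,s3=L(80,150,.003),L(258,255,.003),L(200,352,.003),L(22,245,.003); print("sheet",s0,s1,s2,s3)
for x,y in[(72,222),(130,250),(185,292)]: print("cart",L(x,y,.07))
print("pl hinge",L(205,100,.02),"hand",L(325,128,.02),L(278,190,.02))
print("mat",[L(x,y,.003).round(3) for x,y in[(150,15),(332,118),(275,213),(95,120)]])
print(to_tool([.45,-.26,.3],np.radians(-30)))
E
```

```text
[[ 0.928  0.374 -0.001]
 [ 0.374 -0.928  0.002]
 [ 0.    -0.002 -1.   ]] -68.06813371753604
[ 0.40726421 -0.14934483  0.052     ] [ 0.33041583 -0.28206697  0.052     ] [ 0.58546511 -0.24358761  0.112     ] [ 0.50489893 -0.38090412  0.112     ] dial [ 0.52270429 -0.29211525  0.15      ]
59.92842894605862 0.15336505999964464
59.59904864859949 0.15920657560069246
-28.698885513356792 0.20103847104932682
sheet [0.50283622 0.35301979 0.003     ] [0.42702738 0.22388952 0.003     ] [0.35705116 0.26516184 0.003     ] [0.43396121 0.39393871 0.003     ]
cart [0.44721791 0.34870433 0.07      ]
cart [0.4278533  0.30838944 0.07      ]
cart [0.39879776 0.27007795 0.07      ]
pl hinge [0.53771446 0.26155636 0.02      ] hand [0.51776296 0.1753311  0.02      ] [0.47304157 0.2088085  0.02      ]
mat [array([0.601, 0.303, 0.003]), array([0.527, 0.171, 0.003]), array([0.457, 0.212, 0.003]), array([0.525, 0.342, 0.003])]
[array([ 0.3203, -0.1906, -0.078 ]), 'az', np.float64(-0.6644), 'q6', np.float64(-0.05670147291455364)]
```

```bash
python3 -m creep '[[[0,0,-0.664],[0.32,-0.19,-0.08],1],[[0,0,-0.664],[0.32,-0.19,-0.08],1],[[0,0,-0.664],[0.32,-0.19,-0.08],1],[[0,0,-0.664],[0.32,-0.19,-0.08],1],[[0,0,-0.664],[0.32,-0.19,-0.08],1],[[0,0,-0.664],[0.32,-0.19,-0.08],1],[[0,0,-0.664],[0.32,-0.19,-0.08],1],[[0,0,-0.664],[0.32,-0.19,-0.08],1],[[0,0,-0.664],[0.32,-0.19,-0.08],1],[[0,0,-0.664],[0.32,-0.19,-0.08],1],[[0,0,-0.664],[0.32,-0.19,-0.08],1],[[0,0,-0.664],[0.32,-0.19,-0.08],1],[[0,0,-0.664],[0.32,-0.19,-0.08],1],[[0,0,-0.664],[0.32,-0.19,-0.08],1]]'; python3 - <<'E'
from h import *
im,c=snap("wrist","w1.png"); s=r.read_state(); print(s["joint_positions"].round(3))
np.save("w1.npy",np.array([c[2]])); cv2.imwrite("pics/w1v.png",im)
print(to_tool([.428,.31,.3],np.radians(-30)))
E
```

```text
time_s: 1.27
tool_pos: [0.449, -0.2621, 0.3019]
ee_rot: [-2.722, -1.567, 0.001]
force: [-0.3, 0.2, -0.8]
gripper_width: 0.0879
[-0.594 -0.092  1.272 -0.     1.963 -0.067]
[array([ 0.484 , -0.3057,  0.0023]), 'az', np.float64(-0.0029), 'q6', np.float64(-0.06717697661570039)]
```

View pics/w1.png

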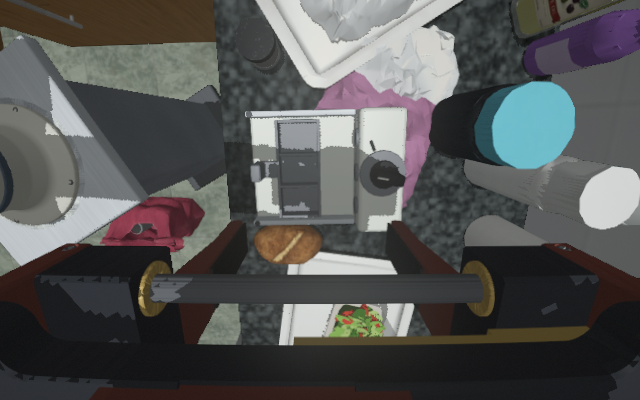

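```bash
python3 - <<'E'
from h import *
im=cv2.imread("pics/w1.png")
cv2.imwrite("pics/w1c.png",cv2.resize(im[100:240,235:425],None,fx=4.2,fy=4.2,interpolation=cv2.INTER_CUBIC))
E
python3 -m creep '[[[0,0,0],[0.484,-0.306,0],1],[[0,0,0],[0.484,-0.306,0],1],[[0,0,0],[0.484,-0.306,0],1],[[0,0,0],[0.484,-0.306,0],1],[[0,0,0],[0.484,-0.306,0],1],[[0,0,0],[0.484,-0.306,0],1],[[0,0,0],[0.484,-0.306,0],1],[[0,0,0],[0.484,-0.306,0],1],[[0,0,0],[0.484,-0.306,0],1],[[0,0,0],[0.484,-0.306,0],1],[[0,0,0],[0.484,-0.306,0],1],[[0,0,0],[0.484,-0.306,0],1],[[0,0,0],[0.484,-0.306,0],1],[[0,0,0],[0.484,-0.306,0],1],[[0,0,0],[0.484,-0.306,0],1],[[0,0,0],[0.484,-0.306,0],1],[[0,0,0],[0.484,-0.306,0],1]]'; python3 - <<'E'
from h import *
im,c=snap("wrist","w2.png"); np.save("w2.npy",np.array([c[2]])); print(r.read_state()["joint_positions"].round(3))
E
```

```text
time_s: 2.73
tool_pos: [0.4277, 0.3104, 0.3024]
ee_rot: [2.721, 1.568, -0.001]
force: [0.6, -0.6, 0.9]
gripper_width: 0.0877
[ 0.563 -0.07   1.25  -0.     1.962  1.089]
```

View pics/w1c.png

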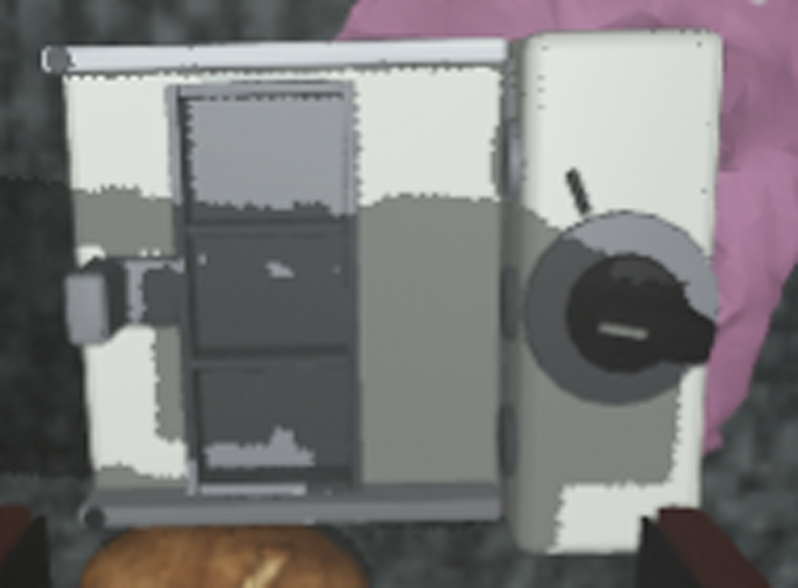

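View pics/w2.png

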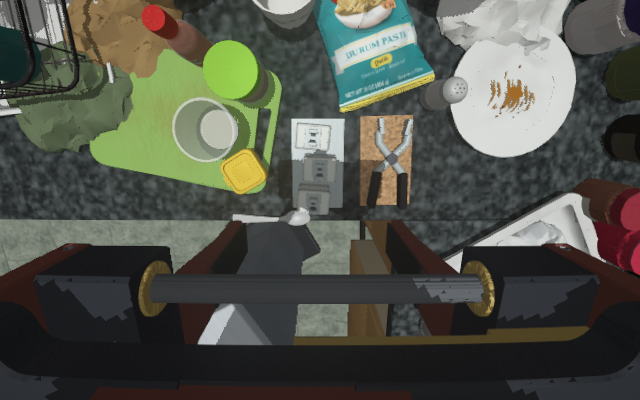

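The unit view shows the dial's white line at (383,178) pointing to the front and slightly up (about 0.16 rad), the rib at (374,146) and the cassette between (276,120) and (320,217). Three carts sit near (314,135), (319,165) and (313,197), with the pliers at (391,158).

```bash
cat > fit.py <<'E'
from h import *
from scipy.optimize import least_squares
W=np.load("w1.npy")[0]; p=r.camera_params("wrist"); c1=(np.array(p["camera_matrix"]),p["k1"],W)
P=[((721,35),(.112,.082,.112)),((703,552),(.112,-.082,.112)),((527,36),(.052,.082,.112)),((98,488),(-.098,-.074,.052)),((500,68),(.052,.074,.076)),((500,488),(.052,-.074,.076))]
C=[((170,85),(-.0305,.0725,.079)),((355,82),(.0305,.0725,.079)),((357,490),(.0305,-.0725,.079)),((192,495),(-.0305,-.0725,.079)),((87,309),(-.057,0,.097))]
px=np.array([q[0] for q in P+C])/4.2+[235,100]
def model(t):
    x,y,a,s=t; Rz=R.from_euler('z',a).as_matrix()
    L=np.array([q[1] for q in P]+[np.add(q[1],(s,0,0)) for q in C])
    return proj(c1,L@Rz.T+[x,y,0])
f=least_squares(lambda t:(model(t)-px).ravel(),[.46,-.26,-.52,-.03],loss='soft_l1')
print(f.x.round(4),np.degrees(f.x[2])); print((model(f.x)-px).round(1).tolist())
np.save("unit.npy",f.x)
print("dial",pix2(c1,235+622/4.2,100+308/4.2,.117),pix2(c1,235+624/4.2,100+330/4.2,.156))
E
python3 fit.py; python3 - <<'E'
from h import *
im=cv2.imread("pics/w2.png")
cv2.imwrite("pics/w2c.png",cv2.resize(im[106:222,283:418],None,fx=5,fy=5,interpolation=cv2.INTER_CUBIC))
E
```

```text
[ 0.4535 -0.2612 -0.5026 -0.0269] -28.795679913889504
[[2.0, -1.3], [-0.8, 1.2], [-0.9, -0.6], [-1.6, 0.1], [1.4, -0.6], [0.3, 3.1], [-1.2, -1.6], [0.2, -2.0], [1.7, 3.1], [-0.4, 2.8], [0.2, 1.2]]
dial [ 0.52637428 -0.29949592  0.117     ] [ 0.51937274 -0.29439058  0.156     ]
```

View pics/w2c.png

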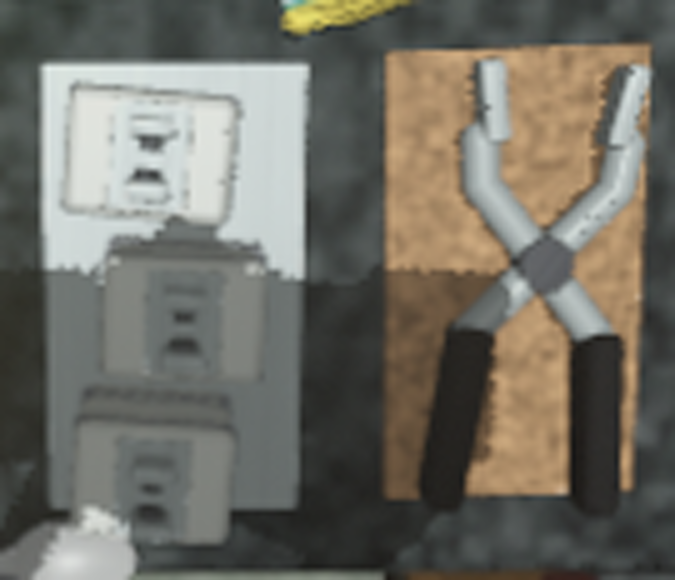

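```bash
sed -i 's/((500,488),/((500,498),/;s/(357,490)/(357,497)/;s/(192,495)/(192,498)/' fit.py; python3 fit.py; python3 - <<'E'
from h import *
p=r.camera_params("wrist"); c=(np.array(p["camera_matrix"]),p["k1"],np.load("w2.npy")[0])
g=lambda x,y,z:pix2(c,283+x/5,106+y/5,z)
ca=np.array([[(72,85),(240,97),(228,222),(65,210)],[(105,258),(265,262),(262,380),(105,378)],[(77,420),(235,424),(232,545),(78,543)]])
for q in ca:
    w=np.array([g(*k,.067) for k in q]); m=w.mean(0); e=(w[1]+w[2]-w[0]-w[3])/2; f=(w[0]+w[1]-w[2]-w[3])/2
    yaw=np.arctan2(e[1],e[0]); print(m.round(4),np.degrees(yaw),np.linalg.norm(e),np.linalg.norm(f),to_tool([*m[:2],.033],yaw))
h1,h2,j1,j2,hp=g(442,500,.025),g(600,505,.025),g(492,65,.02),g(635,70,.02),g(545,265,.02)
a=(j1+j2)/2-(h1+h2)/2; print("pliers hinge",hp,"yaw",np.degrees(np.arctan2(a[1],a[0])))
print("mat",[g(*q,.003).round(3) for q in[(385,53),(650,45),(635,492),(387,500)]])
E
```

```text
[ 0.4535 -0.2614 -0.5028 -0.0269] -28.810640986225415
[[2.0, -1.2], [-0.8, 1.3], [-0.9, -0.5], [-1.6, 0.2], [1.5, -0.5], [0.3, 0.8], [-1.2, -1.5], [0.2, -1.9], [1.7, 1.5], [-0.4, 2.2], [0.2, 1.3]]
dial [ 0.52637428 -0.29949592  0.117     ] [ 0.51937274 -0.29439058  0.156     ]
[0.4497 0.3547 0.067 ] -34.17205545502883 0.046659782860857264 0.03463943550480439 [array([ 0.0497, -0.0036,  0.2697]), 'az', np.float64(0.0705), 'q6', np.float64(1.0888008842816814)]
[0.4342 0.3091 0.067 ] -31.174972676731006 0.045914952554759185 0.03480199022798972 [array([0.0025, 0.0059, 0.2697]), 'az', np.float64(0.0181), 'q6', np.float64(1.0888008842816814)]
[0.4022 0.2707 0.067 ] -31.23460757387434 0.04658713923274173 0.03791835414569004 [array([-0.0468, -0.0025,  0.2697]), 'az', np.float64(0.0192), 'q6', np.float64(1.0888008842816814)]
pliers hinge [0.54019582 0.25949276 0.02      ] yaw 57.59957065532109
mat [array([0.529, 0.342, 0.003]), array([0.604, 0.302, 0.003]), array([0.536, 0.168, 0.003]), array([0.459, 0.209, 0.003])]
```

```bash
python3 -m creep '[[[0,0,0.07],[0.05,-0.004,0.12],1],[[0,0,0.07],[0.05,-0.004,0.12],1],[[0,0,0.07],[0.05,-0.004,0.17],1],[[0,0,0.07],[0.05,-0.004,0.2],1],[[0,0,0.07],[0.05,-0.004,0.23],1],[[0,0,0.07],[0.05,-0.004,0.25],1],[[0,0,0.07],[0.05,-0.004,0.269],1],[[0,0,0.07],[0.05,-0.004,0.269],1],[[0,0,0.07],[0.05,-0.004,0.269],0],[[0,0,0.07],[0.05,-0.004,0.269],-0.3],[[0,0,0.07],[0.05,-0.004,0.269],-0.3],[[0,0,0.07],[0.05,-0.004,0.269],-0.3],[[0,0,0.07],[0.05,-0.004,0.269],-0.3],[[0,0,0.07],[0.05,-0.004,0.269],-0.3],[[0,0,0.07],[0.05,-0.004,0.24],-0.3],[[0,0,0.07],[0.05,-0.004,0.2],-0.3],[[0,0,0.07],[0.05,-0.004,0.16],-0.3],[[0,0,0.07],[0.05,-0.004,0.13],-0.3],[[0,0,0.07],[0.05,-0.004,0.13],-0.3]]' 25; python3 - <<'E'
from h import *
im,c=snap("wrist","w3.png"); cv2.imwrite("pics/w3c.png",cv2.resize(im[90:300,215:425],None,fx=2.8,fy=2.8,interpolation=cv2.INTER_CUBIC))
x,y,a,s=np.load("unit.npy"); ux=np.array([np.cos(a),np.sin(a)]); uy=np.array([-ux[1],ux[0]])
for k in(.045,0,-.045): 
    q=np.array([x,y])+s*ux+k*uy; print(q.round(4),to_tool([*q,.17],a))
# expected pixel of held cart top corners in tool frame
st=r.read_state(); M=R.from_rotvec(st["ee_rot"]).as_matrix()
print(proj(c,[M@np.array([sx*.018,sy*.024,-.034])+st["tool_pos"] for sx,sy in[(1,-1),(1,1),(-1,1),(-1,-1)]]).round(1))
E
```

```text
time_s: 4.37
tool_pos: [0.4509, 0.3583, 0.1817]
ee_rot: [-2.773, -1.474, -0.02]
force: [0.8, 0.3, -0.1]
gripper_width: 0.0479
[ 0.4516 -0.209 ] [array([-0.4691,  0.3182,  0.005 ]), 'az', np.float64(-0.0909), 'q6', np.float64(1.2061611429935315)]
[ 0.4299 -0.2484] [array([-0.5139,  0.3223,  0.0046]), 'az', np.float64(-0.0909), 'q6', np.float64(1.2061611429935315)]
[ 0.4082 -0.2878] [array([-0.5587,  0.3264,  0.0043]), 'az', np.float64(-0.0909), 'q6', np.float64(1.2061611429935315)]
[[266.9 226.4]
 [361.2 226.3]
 [358.4 288.5]
 [270.  288.6]]
```

View pics/w3c.png

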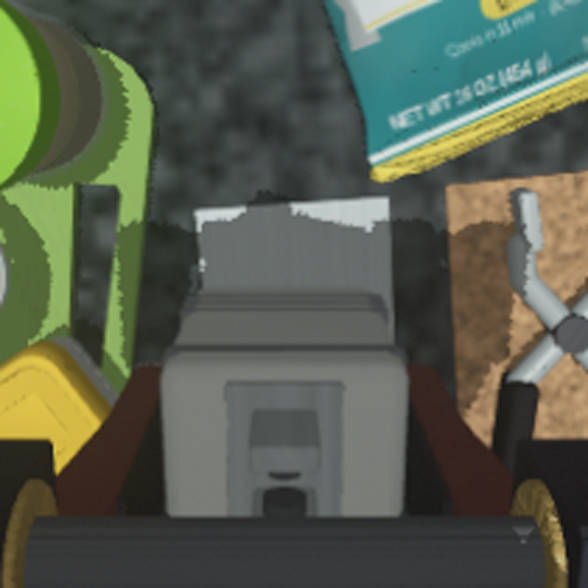

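```bash
python3 -m creep '[[[0,0,-0.09],[-0.469,0.318,0],-0.3],[[0,0,-0.09],[-0.469,0.318,0],-0.3],[[0,0,-0.09],[-0.469,0.318,0],-0.3],[[0,0,-0.09],[-0.469,0.318,0],-0.3],[[0,0,-0.09],[-0.469,0.318,0],-0.3],[[0,0,-0.09],[-0.469,0.318,0],-0.3],[[0,0,-0.09],[-0.469,0.318,0],-0.3],[[0,0,-0.09],[-0.469,0.318,0],-0.3],[[0,0,-0.09],[-0.469,0.318,0],-0.3],[[0,0,-0.09],[-0.469,0.318,0],-0.3],[[0,0,-0.09],[-0.469,0.318,0],-0.3],[[0,0,-0.09],[-0.469,0.318,0],-0.3],[[0,0,-0.09],[-0.469,0.318,0],-0.3],[[0,0,-0.09],[-0.469,0.318,0],-0.3],[[0,0,-0.09],[-0.469,0.318,0],-0.3],[[0,0,-0.09],[-0.469,0.318,0],-0.3],[[0,0,-0.09],[-0.469,0.318,0],-0.3],[[0,0,-0.09],[-0.469,0.318,0],-0.3],[[0,0,-0.09],[-0.469,0.318,0],-0.3]]'; cat > chk.py <<'E'
import sys
from h import *
im,c=snap("wrist",sys.argv[1]+".png"); cv2.imwrite("pics/"+sys.argv[1]+"c.png",cv2.resize(im[90:300,215:425],None,fx=2.8,fy=2.8,interpolation=cv2.INTER_CUBIC))
np.save(sys.argv[1]+".npy",c[2])
x,y,a,s=np.load("unit.npy"); ux=np.array([np.cos(a),np.sin(a)]); uy=np.array([-ux[1],ux[0]])
for k in(.045,0,-.045): 
    q=np.array([x,y])+s*ux+k*uy; print(q.round(4),to_tool([*q,.087],a))
st=r.read_state(); M=R.from_rotvec(st["ee_rot"]).as_matrix()
print(((proj(c,[M@np.array([sx*.018,sy*.024,-.034])+st["tool_pos"] for sx,sy in[(1,-1),(1,1),(-1,1),(-1,-1)]])-[215,90])*2.8).round(0).tolist())
# cassette corners at wall tops, expected in crop
L=[(.0305,.0725),(-.0305,.0725),(.0305,-.0725),(-.0305,-.0725)]
print(((proj(c,[[*(np.array([x,y])+(s+l[0])*ux+l[1]*uy),.079] for l in L])-[215,90])*2.8).round(0).tolist())
E
python3 chk.py w4
```

```text
time_s: 6.0
tool_pos: [0.4499, -0.2087, 0.1724]
ee_rot: [-2.703, -1.6, -0.0]
force: [0.4, -0.5, -2.0]
gripper_width: 0.0479
[ 0.4516 -0.209 ] [array([0.0006, 0.0014, 0.0856]), 'az', np.float64(0.0008), 'q6', np.float64(-0.0010566128014536382)]
[ 0.4299 -0.2484] [array([-0.0444,  0.0014,  0.0856]), 'az', np.float64(0.0008), 'q6', np.float64(-0.0010566128014536382)]
[ 0.4082 -0.2878] [array([-0.0894,  0.0014,  0.0856]), 'az', np.float64(0.0008), 'q6', np.float64(-0.0010566128014536382)]
[[144.0, 387.0], [416.0, 387.0], [407.0, 565.0], [153.0, 565.0]]
[[378.0, 218.0], [194.0, 218.0], [365.0, 596.0], [205.0, 596.0]]
```

View pics/w4c.png

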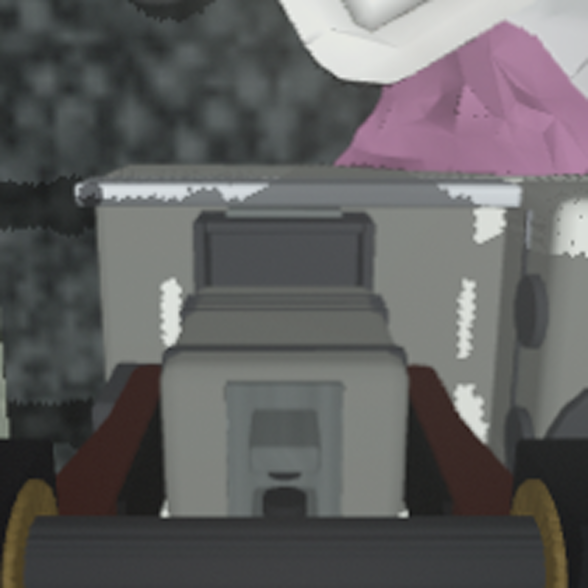

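```bash
python3 - <<'E'
from h import *
c=cam("wrist"); st=r.read_state(); M=R.from_rotvec(st["ee_rot"]).as_matrix()
for d in(0,.003,.006):
  for e in(0,.005,.01):
    P=(proj(c,[M@np.array([.018+d,sy*.024,z+e])+st["tool_pos"] for z in(-.034,.03) for sy in(-1,1)])-[215,90])*2.8
    print(d,e,"top row %.0f w %.0f  bot row %.0f w %.0f"%(P[0,1],P[1,0]-P[0,0],P[2,1],P[3,0]-P[2,0]))
E
```

```text
0 0 top row 386 w 272  bot row 295 w 187
0 0.005 top row 376 w 263  bot row 290 w 183
0 0.01 top row 366 w 254  bot row 285 w 179
0.003 0 top row 370 w 273  bot row 283 w 188
0.003 0.005 top row 360 w 264  bot row 279 w 184
0.003 0.01 top row 351 w 255  bot row 274 w 179
0.006 0 top row 354 w 275  bot row 272 w 189
0.006 0.005 top row 345 w 266  bot row 268 w 184
0.006 0.01 top row 336 w 257  bot row 263 w 180
```

```bash
python3 -m creep '[[[0,0,0],[0,0.001,0.03],-0.3],[[0,0,0],[0,0.001,0.045],-0.3],[[0,0,0],[0,0.001,0.052],-0.3],[[0,0,0],[0,0.001,0.06],-0.3],[[0,0,0],[0,0.001,0.068],-0.3],[[0,0,0],[0,0.001,0.076],-0.3],[[0,0,0],[0,0.001,0.082],-0.3],[[0,0,0],[0,0.001,0.082],-0.3],[[0,0,0],[0,0.001,0.082],-0.3]]'; python3 chk.py w5
```

```text
time_s: 6.8
tool_pos: [0.4514, -0.2106, 0.0941]
ee_rot: [2.703, 1.596, 0.003]
force: [-3.9, 2.5, 12.2]
gripper_width: 0.0476
[ 0.4516 -0.209 ] [array([ 0.0015, -0.0006,  0.0071]), 'az', np.float64(-0.0009), 'q6', np.float64(-0.0013505906533877513)]
[ 0.4299 -0.2484] [array([-0.0435, -0.0006,  0.0071]), 'az', np.float64(-0.0009), 'q6', np.float64(-0.0013505906533877513)]
[ 0.4082 -0.2878] [array([-0.0885, -0.0006,  0.0071]), 'az', np.float64(-0.0009), 'q6', np.float64(-0.0013505906533877513)]
[[143.0, 386.0], [415.0, 386.0], [406.0, 564.0], [153.0, 564.0]]
[[407.0, 265.0], [147.0, 265.0], [386.0, 762.0], [172.0, 763.0]]
```

View pics/w5c.png

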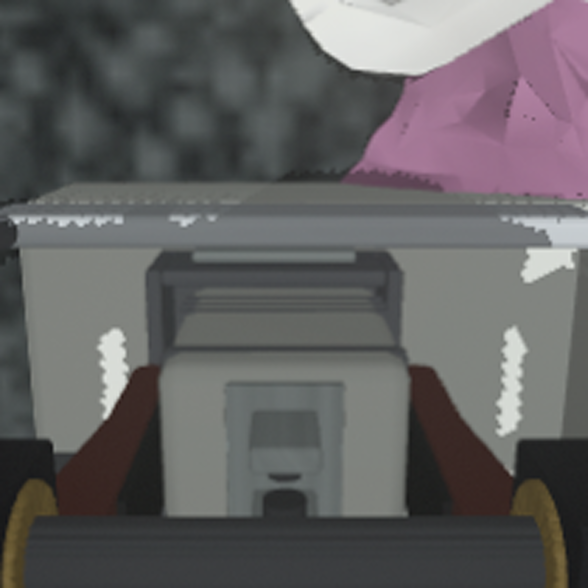

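```bash
python3 -m creep '[[[0,0,0],[0,0,0],0.1],[[0,0,0],[0,0,0],0.3],[[0,0,0],[0,0,0],0.36],[[0,0,0],[0,0,0],0.36],[[0,0,0],[0,0,0],0.36],[[0,0,0],[0,0,-0.03],0.36],[[0,0,0],[0,0,-0.07],0.36],[[0,0,0],[0,0,-0.11],0.36],[[0,0,0],[0,0,-0.15],0.36],[[0,0,0],[0,0,-0.18],0.36],[[0,0,0],[0,0,-0.18],0.36],[[0,0,0],[0,0,-0.18],0.36]]'; python3 chk.py w6; python3 - <<'E'
from h import *
im=cv2.imread("pics/w6.png"); cv2.imwrite("pics/w6c.png",cv2.resize(im[90:290,205:445],None,fx=2.8,fy=2.8,interpolation=cv2.INTER_CUBIC))
for q,a in[((.4342,.3091),-31.2),((.4022,.2707),-31.2)]: print(to_tool([*q,.27],np.radians(a)))
E
```

```text
time_s: 7.85
tool_pos: [0.4514, -0.2109, 0.2728]
ee_rot: [2.702, 1.595, 0.004]
force: [0.1, 0.1, 0.2]
gripper_width: 0.0596
[ 0.4516 -0.209 ] [array([ 0.0018, -0.0003,  0.1835]), 'az', np.float64(-0.0012), 'q6', np.float64(-0.001329189509492399)]
[ 0.4299 -0.2484] [array([-0.0432, -0.0002,  0.1835]), 'az', np.float64(-0.0012), 'q6', np.float64(-0.001329189509492399)]
[ 0.4082 -0.2878] [array([-0.0882, -0.0002,  0.1835]), 'az', np.float64(-0.0012), 'q6', np.float64(-0.001329189509492399)]
[[143.0, 381.0], [410.0, 381.0], [402.0, 557.0], [152.0, 557.0]]
[[344.0, 181.0], [211.0, 181.0], [339.0, 469.0], [218.0, 470.0]]
[array([ 4.470e-01, -2.657e-01,  3.000e-04]), 'az', np.float64(0.0405), 'q6', np.float64(-0.001329189509492399)]
[array([ 3.980e-01, -2.751e-01,  3.000e-04]), 'az', np.float64(0.0405), 'q6', np.float64(-0.001329189509492399)]
```

View pics/w6c.png

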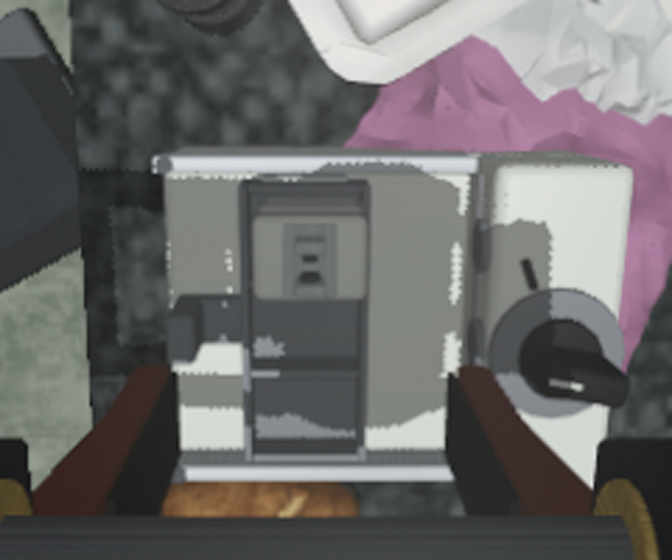

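```bash
python3 - <<'E'
from h import *
from scipy.optimize import least_squares
p=r.camera_params("wrist"); K=np.array(p["camera_matrix"]); k1=p["k1"]
x,y,a,s=np.load("unit.npy"); ux=np.array([np.cos(a),np.sin(a)]); uy=np.array([-ux[1],ux[0]])
obs=[("w1.npy",235+262/4.2,100+83.5/4.2,.079),("w4.npy",215+284/2.8,90+212/2.8,.079),("w5.npy",215+274/2.8,90+253/2.8,.079),("w6.npy",205+306/2.8,90+181/2.8,.079)]
for f,u,v,z in obs:
    W=np.load(f); W=W.reshape(4,4); q=pix2((K,k1,W),u,v,z)[:2]-[x,y]; print(f,"ux %.4f uy %.4f"%(q@ux,q@uy))
W=np.load("w6.npy"); 
for u,v in[(252,218),(368,218),(366,300),(256,300),(310,259)]:
    q=pix2((K,k1,W),205+u/2.8,90+v/2.8,.121)[:2]-[x,y]; print("cart",q@ux-s,q@uy)
E
```

```text
w1.npy ux -0.0264 uy 0.0703
w4.npy ux -0.0275 uy 0.0744
w5.npy ux -0.0276 uy 0.0754
w6.npy ux -0.0268 uy 0.0724
cart -0.021828991624357395 0.06195932876705214
cart 0.025469112316748473 0.06186848931700335
cart 0.025227621146006983 0.027251251924952057
cart -0.02085538915435228 0.0273641969061353
cart 0.001785686400800783 0.044840945681564263
```

```bash
python3 -m creep '[[[0,0,0.04],[0.451,-0.266,0],1],[[0,0,0.04],[0.451,-0.266,0],1],[[0,0,0.04],[0.451,-0.266,0],1],[[0,0,0.04],[0.451,-0.266,0],1],[[0,0,0.04],[0.451,-0.266,0],1],[[0,0,0.04],[0.451,-0.266,0],1],[[0,0,0.04],[0.451,-0.266,0],1],[[0,0,0.04],[0.451,-0.266,0],1],[[0,0,0.04],[0.451,-0.266,0],1],[[0,0,0.04],[0.451,-0.266,0],1],[[0,0,0.04],[0.451,-0.266,0],1],[[0,0,0.04],[0.451,-0.266,0],1],[[0,0,0.04],[0.451,-0.266,0],1],[[0,0,0.04],[0.451,-0.266,0.02],1],[[0,0,0.04],[0.451,-0.266,0.02],1],[[0,0,0.04],[0.451,-0.266,0.02],1]]'; python3 - <<'E'
from h import *
im,c=snap("wrist","w7.png"); np.save("w7.npy",c[2])
cv2.imwrite("pics/w7c.png",cv2.resize(im[120:280,230:420],None,fx=4,fy=4,interpolation=cv2.INTER_CUBIC))
for q,a in[((.4342,.3091),-31.2),((.4022,.2707),-31.2)]: print(to_tool([*q,.033],np.radians(a)))
E
```

```text
time_s: 9.23
tool_pos: [0.4346, 0.3124, 0.2472]
ee_rot: [2.736, 1.543, -0.01]
force: [0.9, -0.8, 1.3]
gripper_width: 0.0878
[array([-0.0024,  0.0011,  0.2159]), 'az', np.float64(0.0001), 'q6', np.float64(1.1032925779360323)]
[array([-0.0518, -0.0064,  0.2161]), 'az', np.float64(0.0001), 'q6', np.float64(1.1032925779360323)]
```

View pics/w7c.png

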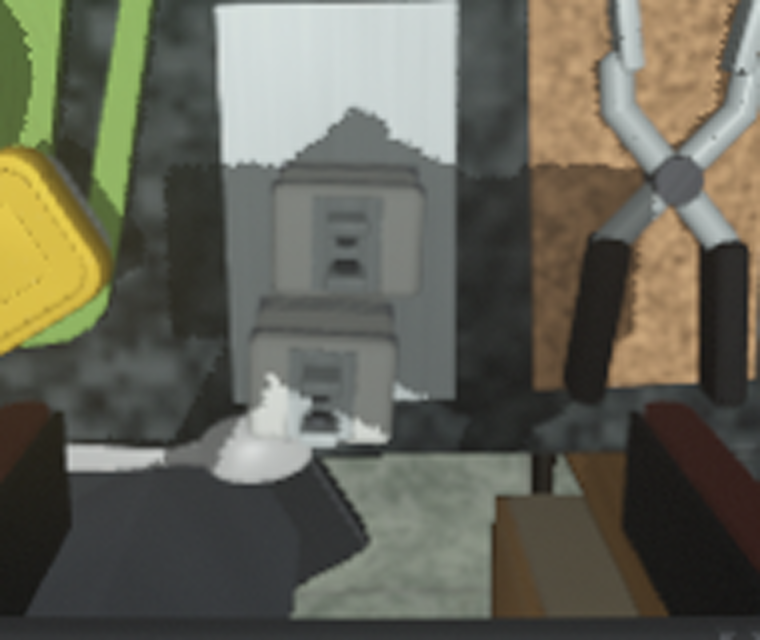

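```bash
python3 - <<'E'
from h import *
p=r.camera_params("wrist"); c=(np.array(p["camera_matrix"]),p["k1"],np.load("w7.npy"))
for u,v in[(316.75,179.75),(310.75,216.75)]:
    q=pix2(c,u,v,.067); print(q.round(4),to_tool([*q[:2],.033]))
E
```

```text
[0.4346 0.3101 0.067 ] [array([-0.0013,  0.0009,  0.2159])]
[0.4024 0.272  0.067 ] [array([-0.0505, -0.0069,  0.2161])]
```

```bash
python3 -m creep '[[[0,0,0],[0.002,0,0.04],1],[[0,0,0],[0.002,0,0.08],1],[[0,0,0],[0.002,0,0.12],1],[[0,0,0],[0.002,0,0.15],1],[[0,0,0],[0.002,0,0.18],1],[[0,0,0],[0.002,0,0.2],1],[[0,0,0],[0.002,0,0.219],1],[[0,0,0],[0.002,0,0.219],1],[[0,0,0],[0.002,0,0.219],1],[[0,0,0],[0.002,0,0.219],0],[[0,0,0],[0.002,0,0.219],-0.3],[[0,0,0],[0.002,0,0.219],-0.3],[[0,0,0],[0.002,0,0.219],-0.3],[[0,0,0],[0.002,0,0.219],-0.3],[[0,0,0],[0.002,0,0.219],-0.3]]' 25; python3 -m creep '[[[0,0,0],[0,0,-0.04],-0.3],[[0,0,0],[0,0,-0.08],-0.3],[[0,0,0],[0,0,-0.12],-0.3],[[0,0,0],[0,0,-0.14],-0.3],[[0,0,0],[0,0,-0.14],-0.3],[[0,0,0],[0,0,-0.14],-0.3],[[0,0,0],[0,0,-0.14],-0.3]]';  python3 chk.py w8
```

```text
time_s: 10.53
tool_pos: [0.4367, 0.3148, 0.0321]
ee_rot: [-2.736, -1.543, -0.001]
force: [-0.7, -0.0, -0.1]
gripper_width: 0.0512
time_s: 11.12
tool_pos: [0.4359, 0.3142, 0.1693]
ee_rot: [2.736, 1.543, -0.005]
force: [0.0, -0.5, -2.8]
gripper_width: 0.0481
[ 0.4516 -0.209 ] [array([-0.439 ,  0.2844,  0.0829]), 'az', np.float64(-0.0411), 'q6', np.float64(1.1052132279393314)]
[ 0.4299 -0.2484] [array([-0.484 ,  0.2863,  0.0831]), 'az', np.float64(-0.0411), 'q6', np.float64(1.1052132279393314)]
[ 0.4082 -0.2878] [array([-0.5289,  0.2881,  0.0832]), 'az', np.float64(-0.0411), 'q6', np.float64(1.1052132279393314)]
[[143.0, 386.0], [414.0, 386.0], [405.0, 563.0], [153.0, 563.0]]
[[901.0, 1083.0], [784.0, 1094.0], [844.0, 1244.0], [739.0, 1254.0]]
```

```bash
python3 -m creep '[[[0,0,-0.041],[-0.02,0.01,-0.04],-0.3],[[0,0,-0.041],[-0.481,0.287,-0.05],-0.3],[[0,0,-0.041],[-0.481,0.287,-0.05],-0.3],[[0,0,-0.041],[-0.481,0.287,-0.05],-0.3],[[0,0,-0.041],[-0.481,0.287,-0.05],-0.3],[[0,0,-0.041],[-0.481,0.287,-0.05],-0.3],[[0,0,-0.041],[-0.481,0.287,-0.05],-0.3],[[0,0,-0.041],[-0.481,0.287,-0.05],-0.3],[[0,0,-0.041],[-0.481,0.287,-0.05],-0.3],[[0,0,-0.041],[-0.481,0.287,-0.05],-0.3],[[0,0,-0.041],[-0.481,0.287,-0.05],-0.3],[[0,0,-0.041],[-0.481,0.287,-0.05],-0.3],[[0,0,-0.041],[-0.481,0.287,-0.05],-0.3],[[0,0,-0.041],[-0.481,0.287,-0.05],-0.3],[[0,0,-0.041],[-0.481,0.287,-0.05],-0.3],[[0,0,-0.041],[-0.481,0.287,-0.05],-0.3],[[0,0,-0.041],[-0.481,0.287,-0.05],-0.3],[[0,0,-0.041],[-0.481,0.287,-0.05],-0.3]]'; python3 chk.py w9
```

```text
time_s: 12.67
tool_pos: [0.4332, -0.2442, 0.2206]
ee_rot: [-2.702, -1.6, 0.001]
force: [-0.4, -0.4, -1.5]
gripper_width: 0.0477
[ 0.4516 -0.209 ] [array([ 0.0395, -0.0007,  0.1341]), 'az', np.float64(0.0018), 'q6', np.float64(-0.08047893950521062)]
[ 0.4299 -0.2484] [array([-0.0055, -0.0008,  0.134 ]), 'az', np.float64(0.0018), 'q6', np.float64(-0.08047893950521062)]
[ 0.4082 -0.2878] [array([-0.0505, -0.0009,  0.134 ]), 'az', np.float64(0.0018), 'q6', np.float64(-0.08047893950521062)]
[[143.0, 386.0], [416.0, 386.0], [407.0, 564.0], [153.0, 564.0]]
[[360.0, 96.0], [200.0, 96.0], [351.0, 446.0], [208.0, 446.0]]
```

View pics/w9c.png

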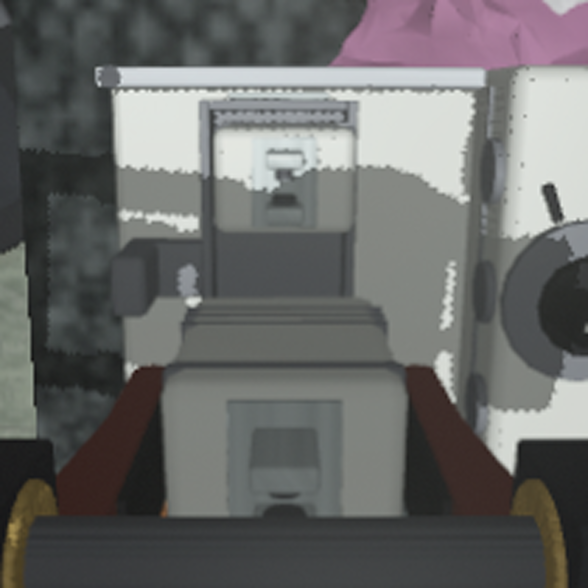

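```bash
python3 -m creep '[[[0,0,0],[-0.004,-0.001,0.035],-0.3],[[0,0,0],[-0.004,-0.001,0.07],-0.3],[[0,0,0],[-0.004,-0.001,0.085],-0.3],[[0,0,0],[-0.004,-0.001,0.092],-0.3],[[0,0,0],[-0.004,-0.001,0.1],-0.3],[[0,0,0],[-0.004,-0.001,0.108],-0.3],[[0,0,0],[-0.004,-0.001,0.115],-0.3],[[0,0,0],[-0.004,-0.001,0.121],-0.3],[[0,0,0],[-0.004,-0.001,0.126],-0.3],[[0,0,0],[-0.004,-0.001,0.126],-0.3],[[0,0,0],[-0.004,-0.001,0.126],-0.3]]'
```

```text
time_s: 13.63
tool_pos: [0.431, -0.2485, 0.096]
ee_rot: [2.703, 1.599, 0.002]
force: [1.1, 2.6, -0.7]
gripper_width: 0.0473
```

```bash
python3 -m creep '[[[0,0,0],[0,0,0],0.1],[[0,0,0],[0,0,0],0.3],[[0,0,0],[0,0,0],0.36],[[0,0,0],[0,0,0],0.36],[[0,0,0],[0,0,0],0.36],[[0,0,0],[0,0,-0.03],0.36],[[0,0,0],[0,0,-0.07],0.36],[[0,0,0],[0,0,-0.11],0.36],[[0,0,0],[0,0,-0.15],0.36],[[0,0,0],[0,0,-0.18],0.36],[[0,0,0],[0,0,-0.18],0.36],[[0,0,0],[0,0,-0.18],0.36],[[0,0,0],[0,0,-0.18],0.36]]'; python3 - <<'E'
from h import *
im,c=snap("wrist","w10.png"); np.save("w10.npy",c[2])
print(to_tool([.4042,.275,.25],np.radians(-31.2)))
E
```

```text
time_s: 14.72
tool_pos: [0.4303, -0.2486, 0.2747]
ee_rot: [-2.704, -1.598, 0.001]
force: [-0.5, 0.5, -0.9]
gripper_width: 0.0598
[array([ 0.4461, -0.275 ,  0.0246]), 'az', np.float64(0.0414), 'q6', np.float64(-0.08914356451538001)]
```

```bash
python3 -m creep '[[[0,0,0.041],[0.446,-0.275,0],0.36],[[0,0,0.041],[0.446,-0.275,0],0.36],[[0,0,0.041],[0.446,-0.275,0],1],[[0,0,0.041],[0.446,-0.275,0],1],[[0,0,0.041],[0.446,-0.275,0],1],[[0,0,0.041],[0.446,-0.275,0],1],[[0,0,0.041],[0.446,-0.275,0],1],[[0,0,0.041],[0.446,-0.275,0],1],[[0,0,0.041],[0.446,-0.275,0],1],[[0,0,0.041],[0.446,-0.275,0],1],[[0,0,0.041],[0.446,-0.275,0],1],[[0,0,0.041],[0.446,-0.275,0],1],[[0,0,0.041],[0.446,-0.275,0],1],[[0,0,0.041],[0.446,-0.275,0],1],[[0,0,0.041],[0.446,-0.275,0],1],[[0,0,0.041],[0.446,-0.275,0],1],[[0,0,0.041],[0.446,-0.275,0],1],[[0,0,0.041],[0.446,-0.275,0],1]]'; python3 - <<'E'
from h import *
im,c=snap("wrist","w11.png"); np.save("w11.npy",c[2])
print(to_tool([.4042,.275,.033],np.radians(-31.2)))
print(proj(c,[[.4024,.272,.067]]))
a=cv2.resize(im[120:290,240:410],None,fx=2.3,fy=2.3,interpolation=cv2.INTER_CUBIC)
b=cv2.resize(cv2.imread("pics/w10.png")[100:270,240:410],None,fx=2.3,fy=2.3,interpolation=cv2.INTER_CUBIC)
cv2.imwrite("pics/w11c.png",np.hstack([a,b]))
E
```

```text
time_s: 16.27
tool_pos: [0.4048, 0.2735, 0.2756]
ee_rot: [2.738, 1.54, -0.0]
force: [0.3, -0.2, 0.6]
gripper_width: 0.0878
[array([ 0.0008, -0.0013,  0.2427]), 'az', np.float64(-0.0015), 'q6', np.float64(1.0708870791208152)]
[[314.56706092 176.82487386]]
```

View pics/w11c.png

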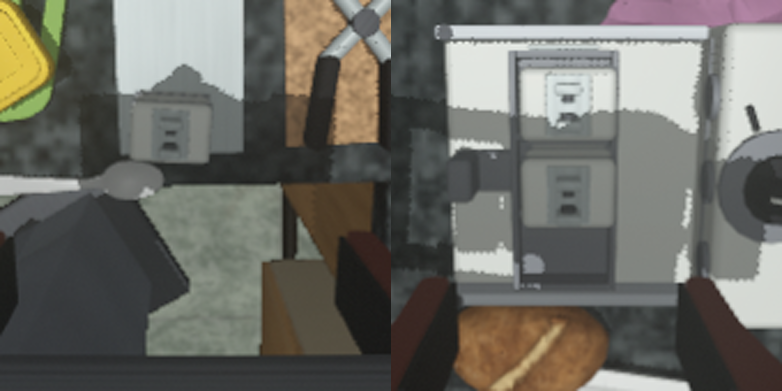

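Carts 1 and 2 are seated side by side in the cassette. The third is at (314,178), within a pixel of the prediction.

```bash
python3 -m creep '[[[0,0,0],[0,-0.001,0.04],1],[[0,0,0],[0,-0.001,0.08],1],[[0,0,0],[0,-0.001,0.12],1],[[0,0,0],[0,-0.001,0.16],1],[[0,0,0],[0,-0.001,0.19],1],[[0,0,0],[0,-0.001,0.21],1],[[0,0,0],[0,-0.001,0.23],1],[[0,0,0],[0,-0.001,0.243],0.5],[[0,0,0],[0,-0.001,0.243],0.2],[[0,0,0],[0,-0.001,0.243],-0.3],[[0,0,0],[0,-0.001,0.243],-0.3],[[0,0,0],[0,-0.001,0.243],-0.3],[[0,0,0],[0,-0.001,0.243],-0.3],[[0,0,0],[0,-0.001,0.243],-0.3],[[0,0,0],[0,-0.001,0.243],-0.3],[[0,0,0],[0,-0.001,0.243],-0.3],[[0,0,0],[0,-0.001,0.243],-0.3],[[0,0,0],[0,-0.001,0.243],-0.3]]' 25; python3 -m creep '[[[0,0,0],[0,0,-0.04],-0.3],[[0,0,0],[0,0,-0.08],-0.3],[[0,0,0],[0,0,-0.12],-0.3],[[0,0,0],[0,0,-0.16],-0.3],[[0,0,0],[0,0,-0.2],-0.3],[[0,0,0],[0,0,-0.2],-0.3],[[0,0,0],[0,0,-0.2],-0.3],[[0,0,0],[0,0,-0.2],-0.3],[[0,0,0],[0,0,-0.2],-0.3]]'; python3 chk.py w12
```

```text
time_s: 17.82
tool_pos: [0.4042, 0.2758, 0.0341]
ee_rot: [-2.736, -1.543, -0.003]
force: [-0.7, 0.1, 6.6]
gripper_width: 0.0482
time_s: 18.57
tool_pos: [0.403, 0.2749, 0.23]
ee_rot: [2.736, 1.543, -0.007]
force: [0.3, -0.5, -2.0]
gripper_width: 0.0487
[ 0.4516 -0.209 ] [array([-0.3883,  0.2924,  0.1438]), 'az', np.float64(-0.0412), 'q6', np.float64(1.0729870600581033)]
[ 0.4299 -0.2484] [array([-0.4333,  0.2942,  0.144 ]), 'az', np.float64(-0.0412), 'q6', np.float64(1.0729870600581033)]
[ 0.4082 -0.2878] [array([-0.4782,  0.2961,  0.1442]), 'az', np.float64(-0.0412), 'q6', np.float64(1.0729870600581033)]
[[143.0, 386.0], [415.0, 386.0], [406.0, 564.0], [152.0, 564.0]]
[[860.0, 897.0], [753.0, 905.0], [814.0, 1067.0], [717.0, 1075.0]]
```

```bash
python3 - <<'E'
from h import *
g=lambda f:cv2.Sobel(cv2.GaussianBlur(cv2.cvtColor(cv2.imread(f),cv2.COLOR_BGR2GRAY),(3,3),0).astype(np.float32),cv2.CV_32F,0,1)
a=g("pics/w9.png");b=g("pics/w12.png");c=g("pics/w4.png")
t=a[190:270,276:358]
for n,q in(("w12",b),("w4",c)):
    m=cv2.matchTemplate(q[165:295,266:368],t,cv2.TM_CCOEFF_NORMED); print(n,cv2.minMaxLoc(m)[1],np.subtract(cv2.minMaxLoc(m)[3],(10,25)))
E
python3 -m creep '[[[0,0,-0.041],[-0.02,0.01,0],-0.3],[[0,0,-0.041],[-0.478,0.296,0],-0.3],[[0,0,-0.041],[-0.478,0.296,0],-0.3],[[0,0,-0.041],[-0.478,0.296,0],-0.3],[[0,0,-0.041],[-0.478,0.296,0],-0.3],[[0,0,-0.041],[-0.478,0.296,0],-0.3],[[0,0,-0.041],[-0.478,0.296,0],-0.3],[[0,0,-0.041],[-0.478,0.296,0],-0.3],[[0,0,-0.041],[-0.478,0.296,0],-0.3],[[0,0,-0.041],[-0.478,0.296,0],-0.3],[[0,0,-0.041],[-0.478,0.296,0],-0.3],[[0,0,-0.041],[-0.478,0.296,0],-0.3],[[0,0,-0.041],[-0.478,0.296,0],-0.3],[[0,0,-0.041],[-0.478,0.296,0],-0.3],[[0,0,-0.041],[-0.478,0.296,0],-0.3],[[0,0,-0.041],[-0.478,0.296,0],-0.3],[[0,0,-0.041],[-0.478,0.296,0],-0.3],[[0,0,-0.041],[-0.478,0.296,0],-0.3]]'; python3 chk.py w13
```

```text
w12 0.41607242822647095 [-6 10]
w4 0.7036681175231934 [ 0 -6]
time_s: 20.12
tool_pos: [0.4095, -0.2857, 0.2321]
ee_rot: [-2.702, -1.6, 0.0]
force: [-0.2, 0.1, -1.3]
gripper_width: 0.0483
[ 0.4516 -0.209 ] [array([ 8.730e-02, -1.000e-04,  1.455e-01]), 'az', np.float64(0.0016), 'q6', np.float64(-0.1758274329891139)]
[ 0.4299 -0.2484] [array([ 4.230e-02, -1.000e-04,  1.455e-01]), 'az', np.float64(0.0016), 'q6', np.float64(-0.1758274329891139)]
[ 0.4082 -0.2878] [array([-0.0027, -0.0002,  0.1455]), 'az', np.float64(0.0016), 'q6', np.float64(-0.1758274329891139)]
[[143.0, 386.0], [416.0, 386.0], [407.0, 564.0], [152.0, 564.0]]
[[362.0, -33.0], [201.0, -34.0], [353.0, 331.0], [210.0, 331.0]]
```

```bash
python3 - <<'E'
from h import *
g=lambda f:cv2.Sobel(cv2.GaussianBlur(cv2.cvtColor(cv2.imread(f),cv2.COLOR_BGR2GRAY),(3,3),0).astype(np.float32),cv2.CV_32F,0,1)
a=g("pics/w9.png");b=g("pics/w13.png");c=g("pics/w4.png")
for s in(a,c):
  for r0,r1 in((190,270),(205,270)):
    t=s[r0:r1,276:358]
    m=cv2.matchTemplate(b[165:295,266:368],t,cv2.TM_CCOEFF_NORMED); print(cv2.minMaxLoc(m)[1],np.subtract(cv2.minMaxLoc(m)[3],(10,r0-165)))
# dark-line rows near centre column average
for f in("w4","w9","w13"):
    im=cv2.imread("pics/%s.png"%f)[190:275,285:347].mean((1,2)); print(f,im.astype(int).tolist())
E
```

```text
0.3871088922023773 [-3 10]
0.5313469767570496 [-1 10]
0.38633933663368225 [-1 16]
0.44192126393318176 [ 0 16]
w4 [77, 79, 88, 99, 94, 83, 88, 86, 85, 93, 82, 97, 101, 101, 101, 101, 101, 101, 101, 102, 102, 102, 95, 75, 67, 84, 102, 102, 105, 111, 117, 122, 125, 126, 127, 123, 109, 108, 114, 114, 115, 114, 115, 115, 115, 114, 109, 106, 106, 106, 107, 106, 106, 106, 106, 106, 106, 106, 106, 109, 114, 115, 115, 115, 115, 115, 115, 114, 111, 105, 106, 111, 114, 111, 102, 98, 97, 96, 96, 96, 97, 98, 98, 98, 77]
w9 [83, 83, 83, 83, 83, 86, 97, 104, 99, 88, 87, 93, 82, 95, 89, 82, 101, 101, 101, 101, 101, 101, 101, 101, 101, 101, 101, 101, 94, 75, 65, 82, 101, 101, 103, 108, 114, 119, 123, 124, 125, 126, 118, 105, 113, 114, 113, 114, 114, 114, 114, 114, 111, 106, 105, 105, 105, 105, 105, 105, 105, 105, 105, 105, 105, 105, 106, 110, 113, 114, 114, 114, 113, 113, 114, 112, 107, 107, 112, 110, 103, 99, 97, 97, 77]
w13 [92, 91, 90, 89, 89, 89, 90, 86, 81, 79, 79, 79, 82, 86, 92, 98, 95, 87, 85, 89, 84, 86, 89, 83, 88, 97, 98, 98, 98, 99, 98, 98, 98, 98, 99, 99, 99, 96, 85, 69, 69, 84, 96, 99, 101, 105, 110, 115, 119, 122, 123, 124, 120, 109, 103, 110, 111, 111, 111, 111, 111, 111, 111, 108, 104, 102, 102, 102, 102, 102, 102, 102, 102, 102, 102, 102, 102, 102, 102, 105, 109, 111, 111, 112, 85]
```

```bash
python3 -m creep '[[[0,0,0],[0.001,0,0.035],-0.3],[[0,0,0],[0.001,0,0.07],-0.3],[[0,0,0],[0.001,0,0.09],-0.3],[[0,0,0],[0.001,0,0.1],-0.3],[[0,0,0],[0.001,0,0.108],-0.3],[[0,0,0],[0.001,0,0.116],-0.3],[[0,0,0],[0.001,0,0.124],-0.3],[[0,0,0],[0.001,0,0.132],-0.3],[[0,0,0],[0.001,0,0.14],-0.3],[[0,0,0],[0.001,0,0.14],-0.3],[[0,0,0],[0.001,0,0.14],-0.3]]'; python3 chk.py w14
```

```text
time_s: 21.08
tool_pos: [0.4112, -0.2855, 0.0977]
ee_rot: [2.701, 1.599, 0.005]
force: [-4.6, 9.3, 16.6]
gripper_width: 0.0479
[ 0.4516 -0.209 ] [array([ 0.0865, -0.0014,  0.0108]), 'az', np.float64(0.001), 'q6', np.float64(-0.17421015108516583)]
[ 0.4299 -0.2484] [array([ 0.0415, -0.0015,  0.0107]), 'az', np.float64(0.001), 'q6', np.float64(-0.17421015108516583)]
[ 0.4082 -0.2878] [array([-0.0035, -0.0015,  0.0107]), 'az', np.float64(0.001), 'q6', np.float64(-0.17421015108516583)]
[[143.0, 386.0], [415.0, 386.0], [406.0, 564.0], [153.0, 564.0]]
[[416.0, -128.0], [130.0, -128.0], [392.0, 489.0], [156.0, 489.0]]
```

```bash
python3 -m creep '[[[0,0,0],[0.001,-0.001,-0.006],-0.3],[[0,0,0],[0.002,-0.0015,-0.006],-0.3],[[0,0,0],[0.002,-0.0015,-0.002],-0.3],[[0,0,0],[0.002,-0.0015,0],-0.3],[[0,0,0],[0.002,-0.0015,0],-0.3]]'
```

```text
time_s: 21.55
tool_pos: [0.411, -0.2837, 0.0959]
ee_rot: [2.701, 1.597, 0.004]
force: [-1.9, 5.8, 14.9]
gripper_width: 0.0479
```

```bash
python3 - <<'E'
from h import *
snap("wrist","w15.png")
for f in("w13","w14","w15"):
    im=cv2.imread("pics/%s.png"%f)[190:275,285:347].mean((1,2)); print(f,im.astype(int).tolist())
im=cv2.imread("pics/w15.png"); cv2.imwrite("pics/w15c.png",cv2.resize(im[130:290,205:425],None,fx=3.4,fy=3.4,interpolation=cv2.INTER_CUBIC))
E
```

```text
w13 [92, 91, 90, 89, 89, 89, 90, 86, 81, 79, 79, 79, 82, 86, 92, 98, 95, 87, 85, 89, 84, 86, 89, 83, 88, 97, 98, 98, 98, 99, 98, 98, 98, 98, 99, 99, 99, 96, 85, 69, 69, 84, 96, 99, 101, 105, 110, 115, 119, 122, 123, 124, 120, 109, 103, 110, 111, 111, 111, 111, 111, 111, 111, 108, 104, 102, 102, 102, 102, 102, 102, 102, 102, 102, 102, 102, 102, 102, 102, 105, 109, 111, 111, 112, 85]
w14 [99, 99, 98, 98, 98, 97, 97, 99, 103, 105, 106, 110, 113, 114, 114, 113, 112, 110, 109, 109, 99, 82, 80, 83, 81, 92, 93, 93, 93, 93, 94, 93, 90, 76, 66, 81, 94, 96, 102, 109, 115, 119, 121, 122, 124, 115, 99, 112, 113, 113, 113, 113, 112, 112, 112, 110, 104, 100, 99, 99, 99, 99, 99, 99, 99, 99, 99, 104, 109, 112, 113, 112, 112, 112, 111, 111, 111, 109, 102, 96, 98, 99, 101, 107, 83]
w15 [114, 112, 106, 99, 97, 97, 96, 96, 96, 96, 96, 98, 101, 104, 104, 107, 112, 113, 113, 113, 112, 110, 108, 106, 97, 92, 92, 92, 92, 92, 92, 92, 83, 65, 80, 93, 96, 103, 110, 115, 119, 121, 123, 118, 107, 109, 114, 114, 114, 114, 114, 113, 114, 114, 109, 101, 100, 100, 100, 99, 99, 99, 99, 99, 101, 107, 111, 113, 114, 113, 113, 112, 112, 111, 111, 108, 103, 99, 99, 99, 101, 107, 111, 112, 84]
```

View pics/w15c.png

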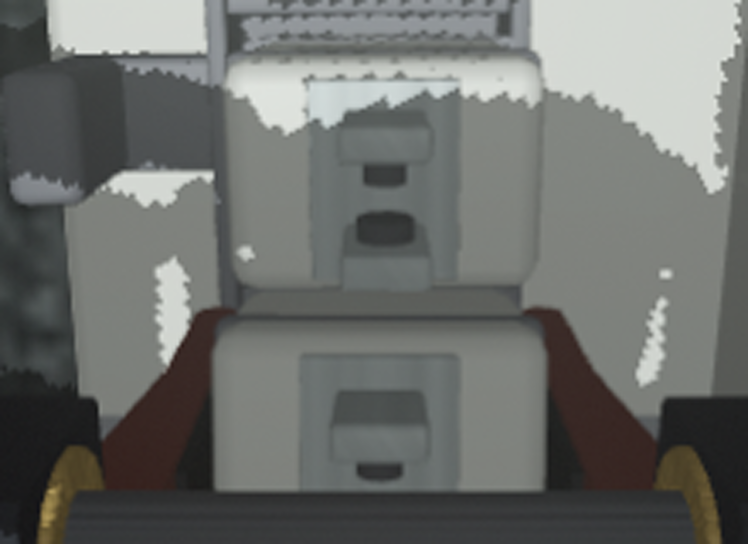

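```bash
python3 -m creep '[[[0,0,0],[0,0,-0.03],-0.3],[[0,0,0],[0,0,-0.07],-0.3],[[0,0,0],[0,0,-0.11],-0.3],[[0,0,0],[0,0,-0.15],-0.3],[[0,0,0],[0,0,-0.15],-0.3],[[0,0,0],[0,0,-0.15],-0.3],[[0,0,0],[0,0,-0.15],-0.3],[[0,0,0],[0,0,-0.15],-0.3]]'; python3 - <<'E'
from h import *
snap("wrist","w16.png")
im=cv2.imread("pics/w16.png")[190:275,285:347].mean((1,2)); print(im.astype(int).tolist())
im=cv2.imread("pics/w16.png")[225:262].mean((0,2))[255:375]; print(im.astype(int).tolist())
print(to_tool([.4362,.3135,.25],np.radians(-31.2)))
E
```

```text
time_s: 22.27
tool_pos: [0.4091, -0.2832, 0.2398]
ee_rot: [-2.701, -1.597, 0.002]
force: [-0.8, -0.8, -2.0]
gripper_width: 0.0479
[94, 94, 94, 94, 93, 93, 92, 90, 84, 82, 84, 84, 85, 82, 82, 87, 92, 104, 121, 116, 95, 83, 78, 80, 85, 89, 93, 93, 93, 93, 93, 93, 83, 64, 80, 93, 96, 104, 110, 116, 120, 122, 124, 121, 111, 109, 115, 115, 115, 115, 115, 115, 115, 115, 110, 101, 101, 101, 101, 101, 100, 100, 100, 100, 102, 108, 112, 114, 115, 114, 114, 113, 113, 113, 112, 109, 104, 101, 100, 101, 102, 108, 112, 113, 86]
[48, 48, 47, 45, 43, 41, 40, 40, 39, 38, 38, 40, 64, 99, 112, 115, 118, 120, 122, 124, 125, 125, 125, 125, 125, 125, 125, 125, 125, 125, 125, 125, 125, 125, 125, 125, 125, 122, 112, 110, 110, 111, 112, 112, 111, 110, 108, 105, 102, 100, 100, 100, 101, 101, 101, 101, 101, 102, 102, 102, 103, 103, 103, 103, 102, 102, 101, 101, 100, 100, 100, 100, 100, 101, 102, 104, 108, 112, 112, 112, 110, 108, 107, 107, 109, 117, 125, 125, 125, 125, 125, 125, 125, 125, 125, 125, 125, 125, 125, 125, 125, 125, 125, 124, 123, 121, 119, 117, 114, 105, 78, 45, 40, 40, 41, 42, 43, 44, 45, 45]
[array([ 0.5358, -0.2639, -0.0087]), 'az', np.float64(0.0414), 'q6', np.float64(-0.17072444110031873)]
```

```bash
python3 -m creep '[[[0,0,0.041],[0.536,-0.264,0],-0.3],[[0,0,0.041],[0.536,-0.264,0],-0.3],[[0,0,0.041],[0.536,-0.264,0],-0.3],[[0,0,0.041],[0.536,-0.264,0],-0.3],[[0,0,0.041],[0.536,-0.264,0],-0.3],[[0,0,0.041],[0.536,-0.264,0],-0.3],[[0,0,0.041],[0.536,-0.264,0],-0.3],[[0,0,0.041],[0.536,-0.264,0],-0.3],[[0,0,0.041],[0.536,-0.264,0],-0.3],[[0,0,0.041],[0.536,-0.264,0],-0.3],[[0,0,0.041],[0.536,-0.264,0],-0.3],[[0,0,0.041],[0.536,-0.264,0],-0.3],[[0,0,0.041],[0.536,-0.264,0],-0.3],[[0,0,0.041],[0.536,-0.264,0],-0.3],[[0,0,0.041],[0.536,-0.264,0],-0.3],[[0,0,0.041],[0.536,-0.264,0],-0.3],[[0,0,0.041],[0.536,-0.264,0],-0.3],[[0,0,0.041],[0.536,-0.264,0],-0.3]]'; python3 -m creep '[[[0,0,0],[0,0,0.04],-0.3],[[0,0,0],[0,0,0.08],-0.3],[[0,0,0],[0,0,0.12],-0.3],[[0,0,0],[0,0,0.15],-0.3],[[0,0,0],[0,0,0.18],-0.3],[[0,0,0],[0,0,0.195],-0.3],[[0,0,0],[0,0,0.202],-0.3],[[0,0,0],[0,0,0.202],-0.3],[[0,0,0],[0,0,0.202],-0.3]]'; ls pics | wc -l
```

```text
time_s: 23.82
tool_pos: [0.4367, 0.3121, 0.2419]
ee_rot: [2.737, 1.541, -0.002]
force: [0.2, -0.8, -1.7]
gripper_width: 0.0477
time_s: 24.57
tool_pos: [0.4375, 0.3126, 0.0419]
ee_rot: [2.738, 1.541, 0.002]
force: [0.3, -0.1, -1.4]
gripper_width: 0.048
34
```

```bash
python3 -m creep '[[[0,0,0],[0,0,0.003],-0.3],[[0,0,0],[0,0,0.006],-0.3],[[0,0,0],[0,0,0.006],-0.3]]';python3 -m creep '[[[0,0,0],[0,0,0.003],-0.3],[[0,0,0],[0,0,0.005],-0.3],[[0,0,0],[0,0,0.005],-0.3]]'
```

```text
time_s: 24.82
tool_pos: [0.4371, 0.3135, 0.0353]
ee_rot: [-2.737, -1.543, -0.002]
force: [0.3, -1.0, -2.0]
gripper_width: 0.048
time_s: 25.07
tool_pos: [0.4364, 0.3133, 0.0291]
ee_rot: [2.736, 1.543, -0.001]
force: [-0.5, 0.3, -1.9]
gripper_width: 0.0484
```

```bash
python3 -m creep '[[[0,0,0],[0,0,0.003],-0.3],[[0,0,0],[0,0,0.005],-0.3],[[0,0,0],[0,0,0.005],-0.3]]';python3 -m creep '[[[0,0,0],[0,0,0.003],-0.3],[[0,0,0],[0,0,0.004],-0.3],[[0,0,0],[0,0,0.004],-0.3]]'
```

```text
time_s: 25.32
tool_pos: [0.4369, 0.3136, 0.0259]
ee_rot: [-2.736, -1.543, -0.001]
force: [-2.3, -1.6, 5.0]
gripper_width: 0.0481
time_s: 25.57
tool_pos: [0.4371, 0.3138, 0.0257]
ee_rot: [-2.736, -1.543, -0.003]
force: [-10.3, -6.0, 23.9]
gripper_width: 0.0479
```

```bash
python3 -m creep '[[[0,0,0],[0,0,0],0],[[0,0,0],[0,0,0],0.3],[[0,0,0],[0,0,0],1],[[0,0,0],[0,0,0],1],[[0,0,0],[0,0,0],1],[[0,0,0],[0,0,0],1],[[0,0,0],[0,0,-0.04],1],[[0,0,0],[0,0,-0.08],1],[[0,0,0],[0,0,-0.1],1],[[0,0,0],[0,0,-0.1],1],[[0,0,0],[0,0,-0.1],1]]';python3 -m creep '[[[0,0,-0.12],[0,0,0],1],[[0,0,-0.24],[0,0,0],1],[[0,0,-0.36],[0,0,0],1],[[0,0,-0.48],[0,0,0],1],[[0,0,-0.6],[0,0,0],1],[[0,0,-0.72],[0,0,0],1],[[0,0,-0.84],[0,0,0],1],[[0,0,-0.96],[0,0,0],1],[[0,0,-1.08],[0,0,0],1],[[0,0,-1.2],[0,0,0],1],[[0,0,-1.32],[0,0,0],1],[[0,0,-1.44],[0,0,0],1],[[0,0,-1.571],[0,0,0],1],[[0,0,-1.571],[0,0,0],1],[[0,0,-1.571],[0,0,0],1],[[0,0,-1.571],[0,0,0],1]]'; python3 - <<'E'
from h import *
print(r.read_state()["joint_positions"].round(2), to_tool([.437,.3138,.035],np.radians(58.8)))
E
```

```text
time_s: 26.48
tool_pos: [0.4374, 0.3138, 0.122]
ee_rot: [-2.737, -1.543, -0.004]
force: [-0.3, -0.3, -1.0]
gripper_width: 0.088
time_s: 27.82
tool_pos: [0.4362, 0.3131, 0.1192]
ee_rot: [-0.849, -3.023, 0.002]
force: [0.7, -0.2, -0.7]
gripper_width: 0.088
[ 0.56 -0.07  1.58  0.    1.64 -0.46] [array([-0.0003,  0.0012,  0.0842]), 'az', np.float64(-0.0028), 'q6', np.float64(-0.46439688372363713)]
```

```bash
python3 -m creep '[[[0,0,0],[0,0,0.03],1],[[0,0,0],[0,0,0.06],1],[[0,0,0],[0,0,0.084],1],[[0,0,0],[0,0,0.084],1],[[0,0,0],[0,0,0.084],0.4],[[0,0,0],[0,0,0.084],0],[[0,0,0],[0,0,0.084],-0.4],[[0,0,0],[0,0,0.084],-0.4],[[0,0,0],[0,0,0.084],-0.4],[[0,0,0],[0,0,0.084],-0.4],[[0,0,0],[0,0,0.084],-0.4],[[0,0,0],[0,0,0.084],-0.4],[[0,0,0],[0,0,0.084],-0.4],[[0,0,0],[0,0,0.084],-0.4],[[0,0,0],[0,0,0.084],-0.4],[[0,0,0],[0,0,0.084],-0.4]]' 6; python3 -m creep '[[[0,0,0],[0,0,0],-0.1],[[0,0,0],[0,0,0],0.2],[[0,0,0],[0,0,0],0.6],[[0,0,0],[0,0,0],1],[[0,0,0],[0,0,0],1],[[0,0,0],[0,0,0],1],[[0,0,0],[0,0,-0.04],1],[[0,0,0],[0,0,-0.084],1],[[0,0,0],[0,0,-0.084],1]]';python3 -m creep '[[[0,0,0.12],[0,0,0],1],[[0,0,0.24],[0,0,0],1],[[0,0,0.36],[0,0,0],1],[[0,0,0.48],[0,0,0],1],[[0,0,0.6],[0,0,0],1],[[0,0,0.72],[0,0,0],1],[[0,0,0.84],[0,0,0],1],[[0,0,0.96],[0,0,0],1],[[0,0,1.08],[0,0,0],1],[[0,0,1.2],[0,0,0],1],[[0,0,1.32],[0,0,0],1],[[0,0,1.44],[0,0,0],1],[[0,0,1.571],[0,0,0],1],[[0,0,1.571],[0,0,0],1],[[0,0,1.571],[0,0,0],1]]'; python3 - <<'E'
from h import *
snap("wrist","w17.png"); print(to_tool([.437,.3138,.033],np.radians(-31.2)))
E
```

```text
time_s: 29.15
tool_pos: [0.4367, 0.3132, 0.0368]
ee_rot: [0.844, 3.026, -0.0]
force: [-1.3, -2.4, 2.7]
gripper_width: 0.0363
time_s: 29.9
tool_pos: [0.4394, 0.3151, 0.1294]
ee_rot: [0.841, 3.018, 0.014]
force: [-0.0, 0.8, 2.0]
gripper_width: 0.0871
time_s: 31.15
tool_pos: [0.4368, 0.3134, 0.1207]
ee_rot: [-2.734, -1.547, -0.0]
force: [0.1, -0.0, 0.0]
gripper_width: 0.088
[array([0.0005, 0.    , 0.0876]), 'az', np.float64(0.0044), 'q6', np.float64(1.099308869266029)]
```

Squeezed at 36.3 mm, so the cart is now centred on the TCP. I'll grip across x, lift, and read the reference edge row.

```bash
python3 -m creep '[[[0,0,0],[0,0,0.03],1],[[0,0,0],[0,0,0.06],1],[[0,0,0],[0,0,0.085],1],[[0,0,0],[0,0,0.087],1],[[0,0,0],[0,0,0.087],0.5],[[0,0,0],[0,0,0.087],0],[[0,0,0],[0,0,0.087],-0.3],[[0,0,0],[0,0,0.087],-0.3],[[0,0,0],[0,0,0.087],-0.3],[[0,0,0],[0,0,0.087],-0.3],[[0,0,0],[0,0,0.087],-0.3],[[0,0,0],[0,0,0.087],-0.3],[[0,0,0],[0,0,0.087],-0.3],[[0,0,0],[0,0,0.087],-0.3]]' 30; python3 - <<'E'
from h import *
snap("wrist","w18.png"); im=cv2.imread("pics/w18.png")[190:275,285:347].mean((1,2)); print(im.astype(int).tolist())
E
python3 -m creep '[[[0,0,0],[0,0,-0.03],-0.3],[[0,0,0],[0,0,-0.07],-0.3],[[0,0,0],[0,0,-0.11],-0.3],[[0,0,0],[0,0,-0.15],-0.3],[[0,0,0],[0,0,-0.19],-0.3],[[0,0,0],[0,0,-0.2],-0.3],[[0,0,0],[0,0,-0.2],-0.3],[[0,0,0],[0,0,-0.2],-0.3]]'; python3 - <<'E'
from h import *
snap("wrist","w19.png"); im=cv2.imread("pics/w19.png")[190:275,285:347].mean((1,2)); print(im.astype(int).tolist())
E
python3 chk.py w19
```

```text
time_s: 32.37
tool_pos: [0.4371, 0.3136, 0.0345]
ee_rot: [-2.736, -1.543, -0.002]
force: [-0.7, -1.2, 5.1]
gripper_width: 0.0477
[132, 131, 131, 131, 131, 131, 131, 131, 130, 124, 118, 114, 103, 102, 109, 94, 110, 107, 96, 117, 117, 117, 117, 117, 117, 116, 116, 116, 116, 116, 116, 112, 95, 76, 88, 106, 116, 116, 119, 126, 131, 137, 140, 141, 142, 143, 133, 116, 127, 128, 128, 128, 128, 128, 128, 128, 127, 122, 118, 118, 118, 118, 118, 118, 118, 118, 118, 118, 118, 117, 117, 118, 123, 127, 128, 128, 128, 127, 127, 127, 127, 123, 118, 119, 93]
time_s: 33.08
tool_pos: [0.4366, 0.3133, 0.2321]
ee_rot: [2.736, 1.543, -0.002]
force: [-1.1, -0.2, -2.1]
gripper_width: 0.0477
[105, 105, 104, 104, 105, 105, 103, 103, 101, 98, 96, 93, 82, 82, 88, 77, 93, 88, 79, 96, 96, 96, 96, 96, 96, 96, 97, 97, 97, 97, 97, 93, 77, 60, 74, 92, 97, 97, 100, 106, 111, 116, 120, 120, 121, 122, 113, 98, 108, 109, 109, 109, 109, 109, 109, 109, 107, 103, 100, 100, 100, 100, 100, 99, 99, 99, 100, 100, 99, 99, 99, 100, 105, 108, 109, 109, 109, 108, 108, 108, 108, 104, 99, 101, 78]
[ 0.4516 -0.209 ] [array([-0.4377,  0.2838,  0.1444]), 'az', np.float64(-0.0412), 'q6', np.float64(1.1031328596226584)]
[ 0.4299 -0.2484] [array([-0.4826,  0.2857,  0.1446]), 'az', np.float64(-0.0412), 'q6', np.float64(1.1031328596226584)]
[ 0.4082 -0.2878] [array([-0.5276,  0.2875,  0.1448]), 'az', np.float64(-0.0412), 'q6', np.float64(1.1031328596226584)]
[[143.0, 386.0], [414.0, 386.0], [405.0, 563.0], [152.0, 563.0]]
[[825.0, 959.0], [721.0, 967.0], [783.0, 1117.0], [689.0, 1124.0]]
```

```bash
python3 -m creep '[[[0,0,-0.041],[-0.02,0.01,0],-0.3],[[0,0,-0.041],[-0.524,0.287,0],-0.3],[[0,0,-0.041],[-0.524,0.287,0],-0.3],[[0,0,-0.041],[-0.524,0.287,0],-0.3],[[0,0,-0.041],[-0.524,0.287,0],-0.3],[[0,0,-0.041],[-0.524,0.287,0],-0.3],[[0,0,-0.041],[-0.524,0.287,0],-0.3],[[0,0,-0.041],[-0.524,0.287,0],-0.3],[[0,0,-0.041],[-0.524,0.287,0],-0.3],[[0,0,-0.041],[-0.524,0.287,0],-0.3],[[0,0,-0.041],[-0.524,0.287,0],-0.3],[[0,0,-0.041],[-0.524,0.287,0],-0.3],[[0,0,-0.041],[-0.524,0.287,0],-0.3],[[0,0,-0.041],[-0.524,0.287,0],-0.3],[[0,0,-0.041],[-0.524,0.287,0],-0.3],[[0,0,-0.041],[-0.524,0.287,0],-0.3],[[0,0,-0.041],[-0.524,0.287,0],-0.3],[[0,0,-0.041],[-0.524,0.287,0],-0.3],[[0,0,-0.041],[-0.524,0.287,0],-0.3],[[0,0,-0.041],[-0.524,0.287,0],-0.3]]'; python3 chk.py w20
```

```text
time_s: 34.85
tool_pos: [0.4113, -0.2823, 0.2333]
ee_rot: [-2.702, -1.601, -0.0]
force: [-0.5, -0.3, -1.5]
gripper_width: 0.0476
[ 0.4516 -0.209 ] [array([0.0837, 0.    , 0.1466]), 'az', np.float64(0.0017), 'q6', np.float64(-0.16871011174365488)]
[ 0.4299 -0.2484] [array([ 3.870e-02, -1.000e-04,  1.466e-01]), 'az', np.float64(0.0017), 'q6', np.float64(-0.16871011174365488)]
[ 0.4082 -0.2878] [array([-6.300e-03, -1.000e-04,  1.466e-01]), 'az', np.float64(0.0017), 'q6', np.float64(-0.16871011174365488)]
[[143.0, 387.0], [416.0, 387.0], [407.0, 565.0], [153.0, 565.0]]
[[361.0, -22.0], [202.0, -22.0], [352.0, 339.0], [210.0, 339.0]]
```

```bash
python3 -m creep '[[[0,0,0],[-0.002,0,0.035],-0.3],[[0,0,0],[-0.002,0,0.07],-0.3],[[0,0,0],[-0.002,0,0.09],-0.3],[[0,0,0],[-0.002,0,0.1],-0.3],[[0,0,0],[-0.002,0,0.105],-0.3],[[0,0,0],[-0.002,0,0.11],-0.3],[[0,0,0],[-0.002,0,0.115],-0.3],[[0,0,0],[-0.002,0,0.12],-0.3],[[0,0,0],[-0.002,0,0.125],-0.3],[[0,0,0],[-0.002,0,0.125],-0.3]]'; python3 -m creep '[[[0,0,0],[0,0,0.005],-0.3],[[0,0,0],[0,0,0.01],-0.3],[[0,0,0],[0,0,0.01],-0.3],[[0,0,0],[0,0,0.01],-0.3]]'
```

```text
time_s: 35.73
tool_pos: [0.41, -0.2852, 0.1081]
ee_rot: [-2.704, -1.598, 0.0]
force: [-0.5, -0.0, -1.5]
gripper_width: 0.0478
time_s: 36.07
tool_pos: [0.4099, -0.2852, 0.0982]
ee_rot: [-2.704, -1.598, 0.0]
force: [-0.1, -0.4, -2.3]
gripper_width: 0.0477
```

```bash
python3 -m creep '[[[0,0,0],[0,0,0.004],-0.3],[[0,0,0],[0,0,0.008],-0.3],[[0,0,0],[0,0,0.008],-0.3],[[0,0,0],[0,0,0.008],-0.3]]'; python3 -m creep '[[[0,0,0],[0,0,0],0.1],[[0,0,0],[0,0,0],0.3],[[0,0,0],[0,0,0],0.36],[[0,0,0],[0,0,0],0.36],[[0,0,0],[0,0,0],0.36],[[0,0,0],[0,0,-0.03],0.36],[[0,0,0],[0,0,-0.07],0.36],[[0,0,0],[0,0,-0.11],0.36],[[0,0,0],[0,0,-0.15],0.36],[[0,0,0],[0,0,-0.18],0.36],[[0,0,0],[0,0,-0.18],0.36],[[0,0,0],[0,0,-0.18],0.36],[[0,0,0],[0,0,-0.18],0.36]]'; python3 - <<'E'
from h import *
snap("wrist","w21.png")
x,y,a,s=np.load("unit.npy"); ux=np.array([np.cos(a),np.sin(a)]); uy=np.array([-ux[1],ux[0]])
q=np.array([x,y])+(s-.057)*ux+.004*uy
print(q,to_tool([*q,.2],a+np.pi/2))
E
```

```text
time_s: 36.4
tool_pos: [0.4099, -0.2851, 0.0902]
ee_rot: [-2.704, -1.598, 0.0]
force: [0.5, -0.0, -2.0]
gripper_width: 0.0478
time_s: 37.48
tool_pos: [0.4101, -0.2853, 0.2699]
ee_rot: [-2.704, -1.598, 0.0]
force: [-0.0, 0.3, -0.2]
gripper_width: 0.0599
[ 0.38185887 -0.21743407] [array([ 0.0458, -0.0569,  0.069 ]), 'az', np.float64(1.5706), 'q6', np.float64(-0.172953421424922)]
```

```bash
python3 -m creep '[[[0,0,0.12],[0.046,-0.057,0],0.36],[[0,0,0.24],[0.046,-0.057,0],0.36],[[0,0,0.36],[0.046,-0.057,0.03],0.36],[[0,0,0.48],[0.046,-0.057,0.069],0.36],[[0,0,0.6],[0.046,-0.057,0.069],0.36],[[0,0,0.72],[0.046,-0.057,0.069],0.36],[[0,0,0.84],[0.046,-0.057,0.069],0.36],[[0,0,0.96],[0.046,-0.057,0.069],0.36],[[0,0,1.08],[0.046,-0.057,0.069],0.36],[[0,0,1.2],[0.046,-0.057,0.069],0.36],[[0,0,1.32],[0.046,-0.057,0.069],0.36],[[0,0,1.44],[0.046,-0.057,0.069],0.36],[[0,0,1.571],[0.046,-0.057,0.069],0.36],[[0,0,1.571],[0.046,-0.057,0.069],0.36],[[0,0,1.571],[0.046,-0.057,0.069],0.36],[[0,0,1.571],[0.046,-0.057,0.069],0.36]]'; python3 - <<'E'
from h import *
im,c=snap("wrist","w22.png"); np.save("w22.npy",c[2])
x,y,a,s=np.load("unit.npy"); ux=np.array([np.cos(a),np.sin(a)]); uy=np.array([-ux[1],ux[0]])
q=np.array([x,y])+(s-.057)*ux+.004*uy
print(to_tool([*q,.071],a+np.pi/2), r.read_state()["joint_positions"].round(2))
print(R.from_rotvec(r.read_state()["ee_rot"]).as_matrix().round(2).tolist(), proj(c,[[*q,.097]]))
E
```

```text
time_s: 38.87
tool_pos: [0.382, -0.2173, 0.2006]
ee_rot: [-3.043, 0.777, 0.003]
force: [0.2, -0.8, -0.7]
gripper_width: 0.0599
[array([-0.    ,  0.0002,  0.1299]), 'az', np.float64(0.0026), 'q6', np.float64(1.4764680223016022)] [-0.59 -0.35  1.67 -0.    1.82  1.48]
[[0.88, -0.48, -0.0], [-0.48, -0.88, 0.0], [-0.0, -0.0, -1.0]] [[315.00785239 196.11145812]]
```

```bash
python3 -m creep '[[[0,0,0],[0,0,0.03],0.36],[[0,0,0],[0,0,0.06],0.36],[[0,0,0],[0,0,0.08],0.36],[[0,0,0],[0,0,0.095],0.36],[[0,0,0],[0,0,0.11],0.36],[[0,0,0],[0,0,0.12],0.36],[[0,0,0],[0,0,0.129],0.36],[[0,0,0],[0,0,0.129],0.36],[[0,0,0],[0,0,0.129],-0.6],[[0,0,0],[0,0,0.129],-0.6],[[0,0,0],[0,0,0.129],-0.6],[[0,0,0],[0,0,0.129],-0.6],[[0,0,0],[0,0,0.129],-0.6],[[0,0,0],[0,0,0.129],-0.6],[[0,0,0],[0,0,0.129],-0.6],[[0,0,0],[0,0,0.129],-0.6]]' 10
```

```text
time_s: 40.25
tool_pos: [0.3823, -0.2181, 0.0732]
ee_rot: [3.041, -0.783, 0.001]
force: [-2.3, -1.5, 3.7]
gripper_width: 0.0238
```

```bash
python3 -m creep '[[[0,0,0],[0.003,0,0],-0.6],[[0,0,0],[0.007,0,0],-0.6],[[0,0,0],[0.011,0,0],-0.6],[[0,0,0],[0.015,0,0],-0.6],[[0,0,0],[0.019,0,0],-0.6],[[0,0,0],[0.023,0,0],-0.6],[[0,0,0],[0.027,0,0],-0.6],[[0,0,0],[0.031,0,0],-0.6],[[0,0,0],[0.035,0,0],-0.6],[[0,0,0],[0.039,0,0],-0.6],[[0,0,0],[0.042,0,0],-0.6]]' 20;  python3 -m creep '[[[0,0,0],[0.002,0,0],-0.6],[[0,0,0],[0.004,0,0],-0.6],[[0,0,0],[0.005,0,0],-0.6],[[0,0,0],[0.005,0,0],-0.6]]'
```

```text
time_s: 41.17
tool_pos: [0.4186, -0.2372, 0.0732]
ee_rot: [-3.042, 0.781, 0.004]
force: [-6.0, 4.5, 7.4]
gripper_width: 0.0238
time_s: 41.5
tool_pos: [0.423, -0.2396, 0.0732]
ee_rot: [-3.042, 0.781, 0.003]
force: [-5.3, 2.6, 6.4]
gripper_width: 0.0241
```

```bash
python3 -m creep '[[[0,0,0],[0.002,0,0],-0.6],[[0,0,0],[0.002,0,0],-0.6]]';python3 -m creep '[[[0,0,0],[0.002,0,0],-0.6],[[0,0,0],[0.002,0,0],-0.6]]';python3 -m creep '[[[0,0,0],[0.002,0,0],-0.6],[[0,0,0],[0.002,0,0],-0.6]]';python3 -m creep '[[[0,0,0],[0.002,0,0],-0.6],[[0,0,0],[0.002,0,0],-0.6]]'
```

```text
time_s: 41.67
tool_pos: [0.4248, -0.2405, 0.0732]
ee_rot: [-3.042, 0.781, 0.003]
force: [-5.5, 4.4, 6.7]
gripper_width: 0.0241
time_s: 41.83
tool_pos: [0.4253, -0.2412, 0.0731]
ee_rot: [-3.041, 0.782, 0.008]
force: [-10.0, 4.2, 9.5]
gripper_width: 0.024
time_s: 42.0
tool_pos: [0.426, -0.2416, 0.073]
ee_rot: [-3.041, 0.782, 0.012]
force: [-13.9, 6.1, 12.6]
gripper_width: 0.0238
time_s: 42.17
tool_pos: [0.4271, -0.2422, 0.0727]
ee_rot: [-3.04, 0.782, 0.015]
force: [-16.9, 7.4, 12.7]
gripper_width: 0.0239
```

```bash
python3 -m creep '[[[0,0,0],[0,0,0],-0.3],[[0,0,0],[0,0,0],0.1],[[0,0,0],[0,0,0],0.3],[[0,0,0],[0,0,0],0.3],[[0,0,0],[0,0,0],0.3],[[0,0,0],[0,0,-0.03],0.3],[[0,0,0],[0,0,-0.07],0.3],[[0,0,0],[0,0,-0.11],0.3],[[0,0,0],[0,0,-0.15],0.3],[[0,0,0],[0,0,-0.19],0.3],[[0,0,0],[0,0,-0.2],0.3],[[0,0,0],[0,0,-0.2],0.3]]'; python3 - <<'E'
from h import *
im,c=snap("wrist","w23.png"); np.save("w23.npy",c[2])
print(to_tool([.5145,.219,.25],np.radians(-32.4)),r.read_state()["tool_pos"])
E
```

```text
time_s: 43.17
tool_pos: [0.4317, -0.2447, 0.2772]
ee_rot: [3.04, -0.781, 0.012]
force: [0.8, -0.1, -0.1]
gripper_width: 0.0571
[array([-0.1505, -0.4462,  0.0233]), 'az', np.float64(-1.5084), 'q6', np.float64(1.4895393501037444)] [ 0.43113201 -0.2443906   0.27391732]
```

```bash
python3 -m creep '[[[0,0,-0.12],[-0.15,-0.446,0],0.6],[[0,0,-0.24],[-0.15,-0.446,0],0.6],[[0,0,-0.36],[-0.15,-0.446,0],0.6],[[0,0,-0.48],[-0.15,-0.446,0],0.6],[[0,0,-0.6],[-0.15,-0.446,0],0.6],[[0,0,-0.72],[-0.15,-0.446,0],0.6],[[0,0,-0.84],[-0.15,-0.446,0],0.6],[[0,0,-0.96],[-0.15,-0.446,0],0.6],[[0,0,-1.08],[-0.15,-0.446,0],0.6],[[0,0,-1.2],[-0.15,-0.446,0],0.6],[[0,0,-1.32],[-0.15,-0.446,0],0.6],[[0,0,-1.44],[-0.15,-0.446,0],0.6],[[0,0,-1.508],[-0.15,-0.446,0],0.6],[[0,0,-1.508],[-0.15,-0.446,0.023],0.6],[[0,0,-1.508],[-0.15,-0.446,0.023],0.6],[[0,0,-1.508],[-0.15,-0.446,0.023],0.6],[[0,0,-1.508],[-0.15,-0.446,0.023],0.6]]'; python3 - <<'E'
from h import *
im,c=snap("wrist","w24.png"); np.save("w24.npy",c[2])
z=lambda f,r0,r1,c0,c1,s:cv2.resize(cv2.imread("pics/"+f)[r0:r1,c0:c1],None,fx=s,fy=s,interpolation=cv2.INTER_CUBIC)
A=z("w24.png",50,250,210,430,1.8)      # 360x396
B=z("w23.png",100,260,220,440,1.8)     # 288x396
C=z("w21.png",70,170,380,480,2.3)      # 230x230 dial
D=z("w21.png",60,220,240,400,1.8)
E_=z("w10.png",100,200,370,450,2.3)
o=np.zeros((600,800,3),np.uint8); o[:360,:396]=A; o[:288,400:796]=B; o[292:580,400:688]=D; o[365:595,:230]=C
cv2.imwrite("pics/m.png",o); print(r.read_state()["tool_pos"])
x,y,a,s=np.load("unit.npy")
E
```

```text
time_s: 44.63
tool_pos: [0.5138, 0.2186, 0.2484]
ee_rot: [-2.754, -1.512, 0.004]
force: [-0.2, -0.5, 0.4]
gripper_width: 0.0704
[0.5141234  0.21868015 0.24948833]
```

View pics/m.png

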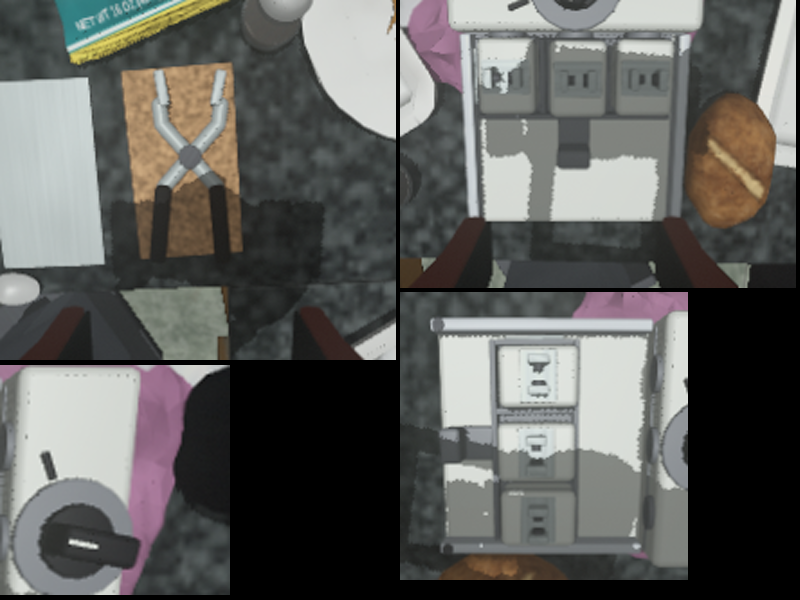

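All three carts are seated, the cassette is at home, and the dial's white line points to the front. The pliers' hinge is at (315.6,136.7), aligned with the tool x axis. That was the last picture, so I work from numbers now.

```bash
python3 - <<'E'
from h import *
p=r.camera_params("wrist"); c=(np.array(p["camera_matrix"]),p["k1"],np.load("w24.npy"))
s=r.read_state(); M=R.from_rotvec(s["ee_rot"]).as_matrix()
for n,(u,v),z in [("hinge",(190,156),.02),("hend",(189.5,256.5),.025),("jaw",(189.5,74),.018),("matTL",(122,72),.003),("matTR",(233,64),.003),("matBR",(242,250),.003),("matBL",(135,258),.003)]:
    q=pix2(c,210+u/1.8,50+v/1.8,z); print(n,q.round(4),(M.T@(q-s["tool_pos"])).round(4))
E
```

```text
hinge [0.5403 0.2607 0.02  ] [ 0.0496 -0.0004  0.2295]
hend [0.4979 0.1949 0.025 ] [-0.0287 -0.0008  0.2245]
jaw [0.5721 0.3114 0.018 ] [ 0.1094 -0.0008  0.2314]
matTL [0.5298 0.342  0.003 ] [ 0.1126 -0.0529  0.2465]
matTR [0.605 0.301 0.003] [0.1183 0.0326 0.2464]
matBR [0.5351 0.1714 0.003 ] [-0.0285  0.0432  0.2465]
matBL [0.4554 0.2138 0.003 ] [-0.0355 -0.0469  0.2465]
```

```bash
python3 -m creep '[[[0,0,0],[0.002,0,0.04],0.75],[[0,0,0],[0.002,0,0.08],0.75],[[0,0,0],[0.002,0,0.12],0.75],[[0,0,0],[0.002,0,0.15],0.75],[[0,0,0],[0.002,0,0.18],0.75],[[0,0,0],[0.002,0,0.2],0.75],[[0,0,0],[0.002,0,0.22],0.75],[[0,0,0],[0.002,0,0.234],0.75],[[0,0,0],[0.002,0,0.234],0.75],[[0,0,0],[0.002,0,0.234],0.75]]' 30
```

```text
time_s: 45.52
tool_pos: [0.5153, 0.2204, 0.0158]
ee_rot: [-2.754, -1.512, 0.001]
force: [0.4, 0.1, -0.4]
gripper_width: 0.0769
```

```bash
python3 -m creep '[[[0,0,0],[0,0,0.006],0.75],[[0,0,0],[0,0,0.01],0.75],[[0,0,0],[0,0,0.01],0.5],[[0,0,0],[0,0,0.01],0.4],[[0,0,0],[0,0,0.01],0.25],[[0,0,0],[0,0,0.01],0.25],[[0,0,0],[0,0,0.01],0.25],[[0,0,0],[0,0,0.01],0.25],[[0,0,0],[0,0,0.01],0.25],[[0,0,0],[0,0,0.01],0.25]]' 30; python3 -m creep '[[[0,0,0],[0,0,-0.005],0.25],[[0,0,0],[0,0,-0.02],0.25],[[0,0,0],[0,0,-0.05],0.25],[[0,0,0],[0,0,-0.09],0.25],[[0,0,0],[0,0,-0.13],0.25],[[0,0,0],[0,0,-0.17],0.25],[[0,0,0],[0,0,-0.2],0.25],[[0,0,0],[0,0,-0.2],0.25],[[0,0,0],[0,0,-0.2],0.25],[[0,0,0],[0,0,-0.2],0.25],[[0,0,0],[0,0,-0.2],0.25]]'; python3 - <<'E'
from h import *
im,c=snap("wrist","w25.png"); np.save("w25.npy",c[2])
s=r.read_state(); print(s["tool_pos"],s["force"],s["ft_torque"])
d=cv2.absdiff(im,cv2.imread("pics/w24.png")); 
g=cv2.cvtColor(im,cv2.COLOR_BGR2GRAY); hsv=cv2.cvtColor(im,cv2.COLOR_BGR2HSV)
# expected positions of hinge & jaw tips in view for droop 0
M=R.from_rotvec(s["ee_rot"]).as_matrix()
for n,P in(("hinge",(.052,0,-.016)),("jawtipL",(.115,-.0186,-.019)),("jawtipR",(.115,.0186,-.019))): print(n,proj(c,[M@np.array(P)+s["tool_pos"]]).round(1))
E
```

```text
time_s: 46.35
tool_pos: [0.5155, 0.2208, 0.0061]
ee_rot: [2.753, 1.513, 0.001]
force: [-0.1, -0.4, 2.6]
gripper_width: 0.0551
time_s: 47.27
tool_pos: [0.5144, 0.2204, 0.2028]
ee_rot: [-2.753, -1.512, 0.007]
force: [0.3, 0.3, -1.6]
gripper_width: 0.055
[0.51440942 0.22038152 0.2027921 ] [ 0.29981225  0.56426713 -1.52810288] [-0.00801049 -0.06179986  0.00269443]
hinge [[314.7 154.7]]
jawtipL [[274.5  19.7]]
jawtipR [[354.6  19.7]]
```

```bash
python3 - <<'E'
import cv2
im=cv2.imread("pics/w25.png"); hsv=cv2.cvtColor(im,cv2.COLOR_BGR2HSV)
for v in range(0,200,6): print(v,''.join('#' if hsv[v,u,2]>150 and hsv[v,u,1]<50 else '+' if hsv[v,u,2]>90 and hsv[v,u,1]<50 else 'c' if hsv[v,u,1]>90 and hsv[v,u,2]>60 else '.' for u in range(250,384,2)))
E
```

```text
0 #######.##.cccccccccccc.cccccccccccccccccccccccc...................
6 .###ccccc.cccccccccccccccccc.ccccccccccccccccccccc.................
12 ccccccccc.cccccccccccc....ccccccccccccccccccccccccccc..............
18 cccccccccccccc.c.ccccccccccccccccccccccc.c...cccccccc.#....++######
24 cccccccccc.ccccccccccccccccccccccc..c.ccccccccc##.cccccc.++#####+##
30 ccccccc+#######cccccccccccccccc..cccccc.###.ccccc########+####.###+
36 ccccccc+#######+cc#c#c.#.ccccccc.###..cccccccccc+#######+++#####.##
42 cccccccc+######+..##cccccc.##..cccccccccccccc...+#######+++++######
48 ccccc#.c+#######+cc.###.cccccccccccccc.........+#######+..+++++++++
54 cc.c#.ccc#######+.cccccccccccc.................++######+...........
60 cccccc.##+#######+cccccc.......................########............
66 ###..ccccc#######+............................+#######+............
72 ccccccccc++#######............................+######++++..........
78 ccccc.+###########+...........................######++####+........
84 ......+######+++.........c.cccccccccccccccccc..+++########+........
90 ++....+#########++cccccccccccccccc
[... 628 characters left out ...]
cccc.+#########+....+######+#++cc...................
150 ####.....++....ccccccc+###+++++++++++++.##+.cccc...................
156 ####+...........cccccccc.++++........++++.cccccc...................
162 #####...........cccccccc..................cccccc...................
168 #####............ccc.c.++................++.ccccc..................
174 #####............ccc++++++++..........++++++++ccc..................
180 #####+............+++++++++++++.cc..++++++++++++...................
186 ######..........++++++++++++..ccccccc.++++++++++++.................
192 ######........++++++++++++.cccccccccccc..+++++++++++...............
198 ######+.....+++++++++++..ccccccccccccccccc.++++++++++++............
```

```bash
cat > u.py <<'E'
from h import *
x,y,a,s=np.load("unit.npy"); ux=np.array([np.cos(a),np.sin(a)]); uy=np.array([-ux[1],ux[0]])
def U(u,v): return np.array([x,y])+u*ux+v*uy
def inU(p): d=np.array(p)[:2]-[x,y]; return np.round([d@ux,d@uy],4)
E
python3 - <<'E'
from u import *
p=r.camera_params("wrist"); c=(np.array(p["camera_matrix"]),p["k1"],np.load("w23.npy"))
for n,xx,z in(("c1",505,.141),("c2",577,.141),("c3",647,.141),("tab",573.5,.097),("railL",478,.076),("railR",669,.076)): print(n,inU(pix2(c,220+(xx-400)/1.8,100+76/1.8 if n[0]=='c' else 100+150/1.8,z)))
# finer: column gradient of cart-top edges along row band in w23
g=cv2.cvtColor(cv2.imread("pics/w23.png"),cv2.COLOR_BGR2GRAY)
print(g[150:156,255:385].mean(0).astype(int).tolist())
print("target",U(.0215-.102,.049),to_tool([*U(.0215-.102,.049),.2],a+np.pi/2),r.read_state()["joint_positions"].round(2))
E
```

```text
c1 [0.0246 0.0428]
c2 [0.0246 0.0003]
c3 [ 0.0246 -0.041 ]
tab [-0.0289  0.0022]
railL [-0.0331  0.0733]
railR [-0.0332 -0.069 ]
[187, 208, 211, 214, 202, 148, 118, 155, 99, 107, 123, 124, 126, 125, 125, 125, 125, 126, 126, 125, 133, 147, 154, 153, 137, 126, 125, 125, 125, 125, 125, 125, 124, 123, 123, 123, 122, 122, 120, 107, 88, 87, 87, 83, 82, 76, 71, 85, 100, 120, 122, 119, 118, 119, 118, 116, 116, 117, 117, 118, 118, 118, 117, 118, 117, 117, 117, 117, 116, 117, 116, 115, 114, 115, 116, 116, 116, 118, 113, 89, 81, 82, 85, 88, 88, 108, 120, 122, 121, 121, 120, 120, 120, 120, 119, 118, 118, 119, 120, 120, 119, 119, 119, 119, 119, 119, 119, 119, 118, 117, 117, 117, 116, 119, 121, 109, 91, 87, 94, 110, 119, 121, 120, 117, 90, 53, 53, 53, 51, 50]
target [ 0.40653683 -0.17964974] [array([-0.3955,  0.1235,  0.0039]), 'az', np.float64(1.5076), 'q6', np.float64(0.9100006877186726)] [ 0.34 -0.02  1.38  0.    1.79  0.91]
```

```bash
python3 - <<'E'
from u import *
print(to_tool([*U(.0245-.102,.0465),.2],a+np.pi/2))
E
```

```text
[array([-0.3978,  0.1266,  0.0039]), 'az', np.float64(1.5076), 'q6', np.float64(0.9100006877186726)]
```

```bash
python3 -m creep '[[[0,0,0.06],[-0.398,0.127,0],0.25],[[0,0,0.18],[-0.398,0.127,0],0.25],[[0,0,0.3],[-0.398,0.127,0],0.25],[[0,0,0.42],[-0.398,0.127,0],0.25],[[0,0,0.54],[-0.398,0.127,0],0.25],[[0,0,0.66],[-0.398,0.127,0],0.25],[[0,0,0.78],[-0.398,0.127,0],0.25],[[0,0,0.9],[-0.398,0.127,0],0.25],[[0,0,1.02],[-0.398,0.127,0],0.25],[[0,0,1.14],[-0.398,0.127,0],0.25],[[0,0,1.26],[-0.398,0.127,0],0.25],[[0,0,1.38],[-0.398,0.127,0],0.25],[[0,0,1.508],[-0.398,0.127,0],0.25],[[0,0,1.508],[-0.398,0.127,0],0.25],[[0,0,1.508],[-0.398,0.127,0],0.25],[[0,0,1.508],[-0.398,0.127,0],0.25],[[0,0,1.508],[-0.398,0.127,0],0.25]]'; cat > asc.py <<'E'
import sys
from u import *
im,c=snap("wrist",sys.argv[1]+".png"); np.save(sys.argv[1]+".npy",c[2])
print(to_tool([*U(.0245-.102,.0465),.125],a+np.pi/2),inU(r.read_state()["tool_pos"]))
hsv=cv2.cvtColor(im,cv2.COLOR_BGR2HSV)
g=hsv[:,:,2]; L=" .:-=+*#%@"
for v in range(0,176,6): print("%3d "%v+''.join(L[min(9,int(g[v,u])//26)] for u in range(240,400,2)))
E
python3 asc.py w26
```

```text
time_s: 48.73
tool_pos: [0.409, -0.183, 0.2052]
ee_rot: [-3.044, 0.777, 0.001]
force: [-0.5, 0.4, -0.3]
gripper_width: 0.0552
[array([-0.0008,  0.0007,  0.0803]), 'az', np.float64(0.0022), 'q6', np.float64(1.5747153514145211)] [-0.0767  0.0472]
  0 ##+*###****#*++*+##%%%%%%%%%%%%%%%%%%%%%%%%%%%%%*+++++++:::::::....::.#+::..::++
  6 *##**######+++**+##%%%%%%%%%%%%%%%%%%%%%%%%%%%%%+++++++=:::::::...:::##::..::::+
 12 #********++*****+##%%%%%%%%%%%%%%%%%%%%%%%%%%%%*+++++++-::::::...:::+%-::.::::++
 18 ##**####*++++++*+##%%%%%%%%%%%%%%%%%%%%%%%%%%%%#=+++++++::::::...........::::+++
 24 ###*#####*+*****+##%%%%%%%%%%%%%%%%%%%%%%%%%%%%%+++++++++-.::..........::::-++++
 30 #####*#####++**###++%%%%%%%%%%%%%%%%%%%%#=::::::#==+++**#####*.:::...:..=+++++++
 36 ###*#####*+++*#####*=#%%%%%%%%%%%%%%%%%%**#%%%%%%%*-==*#####*=+++++++++++++++++=
 42 ######*++++*+*######+-%%%%%%%%%%%%%%%%%%%%%%%%%%%%%%++*#####*+++++++++++++++=#%%
 48 ####****++++*+*#####*-+#############################-+#####*+++++++++++=-*######
 54 #*******+++****######+-============+++++++=========-=*#####*==++++++============
 60 *
[... 994 characters left out ...]
------=-=---=-------
132 %%%%%::-------:::::-+**##%%##***+=+++++++=+***##%%#***+=--------=++++++++++++++#
138 +::--:::----------::==+***##%%#***++=+==+**###%##***+-----------=+++++++++++++++
144 ---:::::::::::::::::-===---=======--::::-=*=====---+=-----------=+++++++++++++++
150 ::::-:::----::::....-===-==---=::::::::::::::---=+++=::------------+++++++++++++
156 ----:::-:---:::::::.-===-=+++=::::::::::::::::=+++++=::------------+++++++++++++
162 -----:::::::..:::::.:===-=++=-::::::::::::::::=+=============+++++++++++++++++++
168 .:::::---::::.......:===-=+=--::::::::::::::::--=====+========+++==+==++++++++++
174 ..:::::-----:.......:===----=====::::::::::=====---===================+=+++=+++=
```

```bash
python3 - <<'E'
from u import *
p=r.camera_params("wrist"); c=(np.array(p["camera_matrix"]),p["k1"],np.load("w26.npy"))
s=r.read_state(); M=R.from_rotvec(s["ee_rot"]).as_matrix()
for n,v,z in(("boxfar",57,.121),("boxnear",115,.121),("clip",86,.135),("jawtip",29,.213),("jawback",81,.213)):
    print(n,(M.T@(pix2(c,316,v,z)-s["tool_pos"])).round(4))
g=cv2.cvtColor(cv2.imread("pics/w26.png"),cv2.COLOR_BGR2GRAY)
for v in(70,76,80,84,88,92,96,100,104): print(v,g[v,286:346].tolist())
E
```

```text
boxfar [0.1228 0.0011 0.0842]
boxnear [0.0769 0.0012 0.0843]
clip [0.0986 0.0011 0.0703]
jawtip [ 0.1161  0.0011 -0.0077]
jawback [ 0.0913  0.0011 -0.0077]
70 [88, 90, 108, 135, 139, 146, 145, 129, 72, 82, 105, 123, 127, 132, 135, 169, 220, 220, 220, 219, 220, 219, 220, 220, 220, 220, 220, 219, 219, 219, 219, 219, 219, 219, 219, 219, 219, 219, 219, 219, 218, 219, 218, 218, 218, 218, 218, 219, 215, 205, 193, 175, 133, 88, 89, 97, 133, 144, 172, 199]
76 [125, 88, 123, 190, 134, 149, 145, 131, 71, 82, 106, 122, 124, 120, 125, 125, 128, 155, 193, 195, 198, 201, 194, 171, 194, 213, 213, 213, 213, 213, 213, 213, 213, 213, 213, 213, 213, 213, 203, 184, 190, 199, 200, 201, 192, 189, 206, 212, 214, 198, 179, 170, 126, 90, 92, 113, 152, 180, 198, 209]
80 [134, 89, 100, 134, 131, 149, 146, 132, 70, 79, 105, 122, 122, 116, 118, 119, 117, 149, 199, 207, 212, 211, 195, 141, 96, 125, 160, 165, 176, 197, 206, 206, 206, 206, 190, 134, 87, 87, 84, 139, 192, 207, 209, 207, 194, 179, 193, 205, 205, 202, 191, 167, 122, 89, 89, 118, 147, 162, 171, 172]
84 [87, 87, 95, 121, 134, 148, 147, 135, 71, 79, 105,
[... 1010 characters left out ...]
217, 216, 216, 216, 216, 216, 216, 216, 216, 216, 210, 196, 185, 159, 102, 86, 87, 88, 90, 113, 134, 145]
100 [129, 98, 147, 191, 153, 145, 149, 141, 85, 75, 97, 118, 124, 128, 132, 133, 133, 137, 181, 223, 207, 145, 183, 223, 223, 223, 222, 222, 223, 222, 222, 222, 222, 202, 136, 136, 167, 197, 197, 179, 135, 168, 196, 196, 178, 136, 170, 196, 200, 200, 188, 159, 107, 84, 85, 88, 100, 122, 139, 149]
104 [102, 96, 144, 190, 154, 144, 149, 139, 75, 72, 93, 118, 124, 129, 132, 134, 136, 180, 224, 224, 224, 224, 224, 223, 223, 223, 223, 223, 224, 223, 223, 223, 223, 223, 222, 223, 222, 222, 223, 222, 222, 222, 222, 222, 221, 221, 221, 220, 213, 200, 186, 152, 91, 83, 84, 88, 105, 129, 142, 151]
```

```bash
python3 -m creep '[[[0,0,0],[-0.003,0.001,0.01],0.28],[[0,0,0],[-0.003,0.001,0.03],0.28],[[0,0,0],[-0.003,0.001,0.045],0.28],[[0,0,0],[-0.003,0.001,0.055],0.28],[[0,0,0],[-0.003,0.001,0.062],0.28],[[0,0,0],[-0.003,0.001,0.069],0.28],[[0,0,0],[-0.003,0.001,0.075],0.28],[[0,0,0],[-0.003,0.001,0.08],0.28],[[0,0,0],[-0.003,0.001,0.08],0.28]]'; python3 - <<'E'
from h import *
im,c=snap("wrist","w27.png"); g=cv2.cvtColor(im,cv2.COLOR_BGR2GRAY)
for v in range(20,110,10): print(v,g[v,260:370:2].tolist())
E
```

```text
time_s: 49.53
tool_pos: [0.4057, -0.1826, 0.1248]
ee_rot: [-3.042, 0.782, 0.002]
force: [0.7, -0.3, -1.9]
gripper_width: 0.0565
20 [101, 102, 100, 100, 98, 95, 100, 102, 96, 95, 103, 103, 175, 193, 205, 207, 207, 207, 207, 207, 207, 202, 207, 207, 207, 161, 207, 207, 207, 193, 207, 207, 207, 206, 206, 206, 205, 205, 204, 204, 176, 195, 179, 114, 102, 95, 102, 102, 95, 98, 101, 101, 95, 100, 80]
30 [130, 122, 155, 162, 169, 175, 179, 180, 157, 97, 102, 109, 184, 199, 212, 214, 214, 214, 214, 214, 214, 214, 214, 214, 213, 214, 213, 213, 214, 214, 214, 214, 214, 214, 214, 213, 213, 213, 213, 213, 213, 201, 186, 145, 94, 160, 180, 186, 183, 179, 176, 169, 113, 120, 189]
40 [137, 197, 155, 178, 185, 188, 191, 194, 184, 157, 90, 81, 165, 199, 194, 194, 176, 175, 176, 176, 175, 194, 194, 195, 194, 195, 195, 194, 195, 194, 194, 195, 194, 195, 175, 182, 182, 183, 176, 194, 194, 181, 172, 97, 151, 176, 192, 191, 190, 190, 183, 159, 112, 168, 193]
50 [118, 192, 197, 160, 185, 191, 193, 194, 195, 180, 149, 87, 120, 128, 199, 196, 155, 201, 204, 202, 191, 88, 89, 117, 116, 139, 196, 196, 197, 197
[... 799 characters left out ...]
, 212, 212, 212, 212, 213, 213, 212, 212, 212, 212, 212, 213, 213, 143, 128, 179, 193, 190, 186, 184, 179, 162, 170, 182, 173, 161, 143, 200]
90 [129, 148, 166, 179, 182, 201, 208, 188, 171, 161, 150, 131, 103, 131, 211, 223, 223, 223, 223, 223, 222, 222, 222, 222, 222, 222, 222, 222, 222, 221, 221, 221, 221, 221, 221, 221, 221, 221, 221, 220, 214, 174, 117, 142, 159, 171, 181, 197, 204, 198, 180, 170, 158, 138, 204]
100 [133, 121, 156, 172, 180, 186, 213, 201, 181, 168, 157, 144, 119, 120, 158, 217, 217, 217, 217, 204, 176, 217, 217, 201, 216, 216, 216, 216, 216, 216, 215, 215, 216, 215, 215, 215, 215, 214, 214, 213, 208, 171, 127, 151, 165, 176, 188, 202, 206, 188, 176, 164, 150, 164, 213]
```

Clip tabs span cols 292–336 at rows 45–68 between the jaws' inner edges (281/346), so the pliers are centred. Squeezing.

```bash
python3 -m creep '[[[0,0,0],[0,0,0],0.2],[[0,0,0],[0,0,0],0.1],[[0,0,0],[0,0,0],0],[[0,0,0],[0,0,0],-0.08],[[0,0,0],[0,0,0],-0.08],[[0,0,0],[0,0,0],-0.08],[[0,0,0],[0,0,0],-0.08],[[0,0,0],[0,0,0],-0.08],[[0,0,0],[0,0,0],-0.08],[[0,0,0],[0,0,0],-0.08]]' 45; python3 - <<'E'
from h import *
im,c=snap("wrist","w28.png"); g=cv2.cvtColor(im,cv2.COLOR_BGR2GRAY)
for v in range(30,80,10): print(v,g[v,260:370:2].tolist())
E
```

```text
time_s: 50.42
tool_pos: [0.4058, -0.183, 0.1258]
ee_rot: [3.042, -0.783, -0.0]
force: [-3.7, -1.6, 1.5]
gripper_width: 0.0418
30 [131, 115, 100, 101, 78, 75, 77, 75, 75, 95, 184, 156, 173, 188, 191, 192, 194, 189, 164, 94, 133, 153, 212, 212, 212, 212, 212, 212, 212, 213, 212, 213, 213, 213, 212, 151, 142, 172, 193, 194, 192, 192, 186, 166, 95, 73, 71, 70, 68, 70, 68, 79, 125, 179, 194]
40 [157, 200, 204, 207, 208, 168, 92, 163, 126, 121, 183, 136, 171, 192, 194, 196, 194, 191, 167, 118, 184, 187, 192, 190, 136, 193, 194, 194, 194, 193, 179, 182, 192, 193, 194, 145, 143, 176, 199, 199, 197, 192, 184, 164, 90, 69, 71, 86, 99, 97, 88, 102, 105, 186, 196]
50 [115, 194, 204, 206, 210, 170, 96, 90, 148, 129, 185, 119, 171, 198, 199, 197, 194, 193, 170, 124, 198, 199, 197, 190, 96, 98, 98, 98, 100, 101, 120, 186, 198, 196, 193, 139, 144, 182, 205, 204, 197, 191, 182, 165, 137, 143, 85, 98, 103, 99, 84, 99, 150, 188, 202]
60 [123, 188, 203, 204, 209, 182, 96, 177, 171, 137, 148, 133, 170, 201, 201, 197, 195, 193, 174, 133, 177, 172, 173, 171, 93, 116, 123, 112, 73, 73, 101, 173, 176, 173, 171, 130, 146, 189, 210, 204, 197, 190, 181, 163, 149, 157, 144, 114, 101, 96, 79, 104, 160, 191, 205]
70 [121, 177, 202, 205, 208, 189, 139, 160, 174, 180, 188, 211, 150, 167, 166, 163, 156, 138, 156, 109, 95, 140, 199, 199, 199, 199, 199, 200, 200, 201, 201, 196, 187, 188, 195, 150, 118, 155, 160, 155, 155, 156, 152, 147, 205, 189, 176, 165, 153, 125, 90, 107, 164, 195, 138]
```

```bash
python3 -m creep '[[[0,0,0],[0,0,0],-0.1],[[0,0,0],[0,0,0],-0.1],[[0,0,0],[0,0,0],-0.1],[[0,0,0],[0,0,0],-0.1]]' 55;  python3 -m creep '[[[0,0,0],[0,0,0],0.1],[[0,0,0],[0,0,0],0.28],[[0,0,0],[0,0,0],0.28],[[0,0,0],[0,0,0],0.28],[[0,0,0],[0,0,0],0.28],[[0,0,0],[0,0,-0.02],0.28],[[0,0,0],[0,0,-0.04],0.28],[[0,0,0],[0,0.03,-0.04],0.28],[[0,0,0],[0,0.0445,-0.04],0.28],[[0,0,0],[0,0.0445,-0.04],0.28],[[0,0,0],[0,0.0445,-0.04],0.28],[[0,0,0],[0,0.0445,-0.04],0.28]]' 30; cat > row.py <<'E'
import sys
from u import *
im,c=snap("wrist",sys.argv[1]+".png"); g=cv2.cvtColor(im,cv2.COLOR_BGR2GRAY)
s=r.read_state(); print(inU(s["tool_pos"]),s["tool_pos"].round(4))
for v in range(int(sys.argv[2]),int(sys.argv[3]),int(sys.argv[4])): print(v,g[v,260:370:2].tolist())
E
python3 row.py w29 20 110 8
```

```text
time_s: 50.8
tool_pos: [0.4057, -0.183, 0.1258]
ee_rot: [3.042, -0.783, -0.0]
force: [-4.8, -1.8, 3.1]
gripper_width: 0.0411
time_s: 51.8
tool_pos: [0.3847, -0.2212, 0.1654]
ee_rot: [-3.042, 0.782, 0.0]
force: [-0.2, -0.5, -1.1]
gripper_width: 0.0566
[-0.0797  0.0022] [ 0.3847 -0.2211  0.1653]
20 [210, 210, 210, 210, 210, 210, 210, 210, 210, 210, 210, 210, 210, 86, 126, 142, 145, 144, 145, 144, 144, 145, 144, 145, 144, 144, 144, 144, 144, 144, 144, 144, 143, 144, 143, 143, 143, 143, 143, 142, 136, 98, 152, 210, 210, 209, 210, 210, 210, 209, 210, 209, 210, 210, 210]
28 [197, 197, 197, 197, 163, 174, 173, 172, 168, 193, 196, 196, 196, 196, 196, 196, 194, 122, 135, 77, 100, 139, 141, 142, 143, 144, 145, 145, 146, 145, 143, 142, 140, 137, 133, 92, 70, 117, 179, 197, 197, 197, 197, 197, 197, 150, 162, 168, 164, 161, 171, 174, 198, 198, 198]
36 [122, 114, 157, 178, 184, 187, 189, 194, 183, 156, 90, 117, 116, 117, 117, 116, 116, 116, 115, 115, 115, 115, 118, 120, 124, 129, 135, 140, 138, 133, 130, 125, 120, 118, 116, 116, 116, 117, 116, 117, 117, 117, 117, 116, 101, 119, 185, 190, 189, 188,
[... 1792 characters left out ...]
, 217, 217, 217, 216, 216, 216, 217, 217, 216, 215, 214, 213, 213, 201, 186, 104, 104, 140, 157, 168, 179, 194, 203, 201, 182, 171, 159, 142, 184]
100 [222, 220, 151, 169, 180, 184, 208, 206, 186, 170, 160, 148, 126, 118, 149, 79, 93, 125, 131, 175, 224, 224, 223, 223, 224, 223, 223, 223, 222, 222, 223, 223, 222, 222, 222, 221, 221, 221, 221, 207, 182, 91, 116, 147, 161, 174, 185, 200, 207, 193, 178, 166, 153, 143, 221]
108 [197, 197, 137, 161, 176, 169, 195, 216, 196, 177, 165, 155, 138, 106, 150, 76, 78, 119, 124, 128, 167, 212, 212, 211, 211, 171, 211, 211, 173, 211, 211, 210, 210, 209, 208, 208, 128, 206, 205, 177, 114, 89, 138, 153, 142, 178, 192, 204, 206, 185, 172, 161, 145, 183, 200]
```

```bash
python3 -m creep '[[[0,0,0],[-0.001,0.0015,0.01],0.28],[[0,0,0],[-0.001,0.0015,0.018],0.28],[[0,0,0],[-0.001,0.0015,0.026],0.28],[[0,0,0],[-0.001,0.0015,0.034],0.28],[[0,0,0],[-0.001,0.0015,0.04],0.28],[[0,0,0],[-0.001,0.0015,0.04],0.28],[[0,0,0],[-0.001,0.0015,0.04],0.28]]'; python3 row.py w30 42 74 8; python3 -m creep '[[[0,0,0],[0,0,0],0.2],[[0,0,0],[0,0,0],0.1],[[0,0,0],[0,0,0],0],[[0,0,0],[0,0,0],-0.1],[[0,0,0],[0,0,0],-0.1],[[0,0,0],[0,0,0],-0.1],[[0,0,0],[0,0,0],-0.1],[[0,0,0],[0,0,0],-0.1],[[0,0,0],[0,0,0],-0.1],[[0,0,0],[0,0,0],-0.1],[[0,0,0],[0,0,0],-0.1],[[0,0,0],[0,0,0],-0.1]]' 55; python3 row.py w31 42 74 8
```

```text
time_s: 52.43
tool_pos: [0.3826, -0.2224, 0.125]
ee_rot: [-3.042, 0.782, 0.002]
force: [0.6, -0.1, -1.4]
gripper_width: 0.0564
[-0.0805 -0.    ] [ 0.3829 -0.2226  0.1257]
42 [180, 160, 130, 169, 185, 188, 190, 194, 193, 168, 115, 89, 164, 156, 192, 191, 178, 183, 183, 186, 167, 193, 193, 193, 193, 193, 194, 194, 193, 193, 194, 192, 193, 178, 186, 187, 188, 181, 184, 193, 193, 178, 172, 89, 138, 173, 192, 193, 191, 190, 186, 166, 86, 191, 191]
50 [188, 165, 112, 152, 174, 191, 192, 195, 195, 187, 162, 88, 115, 114, 149, 193, 181, 200, 205, 200, 155, 101, 149, 197, 197, 197, 197, 197, 198, 197, 96, 97, 97, 142, 200, 203, 200, 183, 181, 197, 192, 183, 144, 103, 165, 192, 198, 196, 193, 188, 173, 129, 152, 190, 189]
58 [190, 170, 121, 97, 161, 190, 195, 197, 195, 195, 180, 147, 89, 110, 139, 203, 188, 206, 202, 196, 156, 103, 103, 103, 103, 113, 130, 207, 207, 207, 107, 107, 106, 144, 207, 205, 198, 182, 179, 206, 192, 191, 99, 150, 182, 202, 201, 196, 190, 180, 161, 123, 181, 201, 200]
66 [193, 177, 128, 101, 86, 170, 197, 200, 197, 195, 195, 173, 118, 92, 141, 201, 151, 159, 158, 157, 
[... 707 characters left out ...]
2, 199, 202, 201, 191, 99, 94, 93, 94, 95, 95, 128, 190, 200, 197, 190, 138, 130, 193, 204, 202, 194, 188, 176, 147, 85, 101, 102, 88, 101, 147, 188, 201, 176, 190, 190]
58 [190, 171, 122, 97, 95, 97, 97, 88, 84, 130, 190, 151, 166, 198, 200, 198, 194, 193, 175, 137, 203, 200, 199, 191, 99, 79, 75, 75, 85, 85, 125, 202, 205, 198, 189, 136, 157, 197, 208, 202, 194, 188, 176, 141, 150, 116, 102, 86, 103, 156, 191, 128, 195, 200, 200]
66 [185, 178, 129, 99, 89, 97, 96, 153, 170, 178, 180, 183, 169, 198, 201, 198, 195, 193, 178, 144, 86, 87, 90, 89, 92, 205, 205, 205, 205, 205, 158, 92, 91, 89, 90, 95, 163, 202, 209, 202, 193, 187, 156, 139, 188, 179, 171, 159, 144, 162, 193, 144, 193, 196, 196]
```

```bash
python3 -m creep '[[[0,0,0],[0,0,0],0.1],[[0,0,0],[0,0,0],0.28],[[0,0,0],[0,0,0],0.28],[[0,0,0],[0,0,0],0.28],[[0,0,0],[0,0,0],0.28],[[0,0,0],[0,0,-0.02],0.28],[[0,0,0],[0,0,-0.04],0.28],[[0,0,0],[0,0.03,-0.04],0.28],[[0,0,0],[0,0.0425,-0.04],0.28],[[0,0,0],[0,0.0425,-0.04],0.28],[[0,0,0],[0,0.0425,-0.04],0.28],[[0,0,0],[0,0.0425,-0.04],0.28]]' 30;python3 row.py w32 60 92 8
```

```text
time_s: 54.53
tool_pos: [0.3625, -0.2594, 0.1653]
ee_rot: [-3.042, 0.782, 0.0]
force: [0.1, -0.1, -1.2]
gripper_width: 0.0563
[-0.0807 -0.0419] [ 0.3626 -0.2592  0.1653]
60 [186, 148, 205, 205, 162, 183, 195, 197, 195, 195, 184, 157, 88, 92, 142, 117, 125, 144, 199, 186, 194, 199, 165, 206, 205, 206, 205, 205, 205, 205, 205, 205, 190, 196, 198, 197, 192, 205, 174, 186, 133, 144, 90, 151, 175, 202, 201, 194, 187, 176, 151, 118, 117, 115, 112]
68 [199, 96, 86, 93, 186, 165, 197, 199, 197, 195, 195, 176, 131, 93, 142, 114, 123, 121, 185, 190, 207, 206, 157, 95, 94, 95, 177, 205, 205, 189, 95, 95, 139, 207, 204, 191, 177, 204, 184, 185, 112, 88, 131, 178, 205, 205, 197, 189, 183, 153, 121, 116, 112, 96, 77]
76 [208, 98, 133, 159, 164, 132, 179, 202, 200, 197, 196, 193, 167, 101, 114, 112, 122, 122, 129, 195, 208, 203, 156, 100, 104, 159, 122, 209, 209, 201, 78, 78, 139, 215, 202, 186, 155, 209, 200, 182, 102, 99, 151, 204, 207, 200, 192, 185, 172, 134, 172, 163, 147, 100, 84]
84 [207, 150, 169, 179, 181, 203, 123, 143, 142, 132, 121, 110, 99, 88, 91, 112, 122, 120, 120, 157, 210, 210, 210, 210, 210, 210, 210, 209, 209, 209, 209, 209, 208, 202, 208, 208, 207, 208, 201, 166, 90, 87, 88, 94, 104, 114, 117, 117, 181, 203, 187, 174, 163, 149, 100]
```

```bash
python3 -m creep '[[[0,0,0],[0,0,0.01],0.28],[[0,0,0],[0,0,0.018],0.28],[[0,0,0],[0,0,0.026],0.28],[[0,0,0],[0,0,0.034],0.28],[[0,0,0],[0,0,0.04],0.28],[[0,0,0],[0,0,0.04],0.28],[[0,0,0],[0,0,0.04],0.28]]'; python3 row.py w33 42 74 16; python3 -m creep '[[[0,0,0],[0,0,0],0.2],[[0,0,0],[0,0,0],0.1],[[0,0,0],[0,0,0],0],[[0,0,0],[0,0,0],-0.1],[[0,0,0],[0,0,0],-0.1],[[0,0,0],[0,0,0],-0.1],[[0,0,0],[0,0,0],-0.1],[[0,0,0],[0,0,0],-0.1],[[0,0,0],[0,0,0],-0.1],[[0,0,0],[0,0,0],-0.1],[[0,0,0],[0,0,0],-0.1],[[0,0,0],[0,0,0],-0.1]]' 55; python3 row.py w34 42 74 8
```

```text
time_s: 55.17
tool_pos: [0.3621, -0.2596, 0.125]
ee_rot: [-3.042, 0.782, 0.002]
force: [-0.2, -0.8, -1.1]
gripper_width: 0.0566
[-0.0806 -0.0425] [ 0.3624 -0.2598  0.1257]
42 [161, 190, 148, 169, 185, 188, 190, 194, 193, 171, 115, 89, 165, 188, 197, 172, 185, 188, 192, 194, 151, 197, 197, 197, 197, 197, 197, 197, 197, 197, 197, 197, 197, 156, 194, 195, 196, 185, 184, 197, 193, 177, 170, 91, 138, 172, 192, 192, 190, 190, 185, 165, 173, 196, 120]
58 [143, 195, 182, 138, 161, 190, 195, 197, 195, 195, 180, 146, 89, 118, 139, 204, 198, 205, 200, 194, 147, 92, 92, 92, 90, 169, 207, 207, 207, 122, 95, 95, 93, 165, 210, 204, 197, 180, 196, 206, 183, 123, 90, 112, 170, 202, 201, 195, 189, 180, 161, 194, 200, 183, 121]
time_s: 56.22
tool_pos: [0.3622, -0.2599, 0.1257]
ee_rot: [3.042, -0.782, -0.0]
force: [-4.9, -1.1, 1.8]
gripper_width: 0.0406
[-0.0806 -0.0427] [ 0.3623 -0.2599  0.1257]
42 [178, 188, 167, 116, 91, 94, 97, 97, 84, 84, 183, 176, 162, 188, 195, 196, 194, 193, 180, 151, 165, 192, 198, 199, 138, 200, 200, 200, 201, 201, 192, 176, 194, 196, 197, 170, 135, 173, 199, 200, 198, 192, 18
[... 164 characters left out ...]
 202, 199, 194, 147, 101, 101, 97, 103, 103, 100, 181, 199, 199, 194, 165, 137, 164, 204, 204, 198, 191, 183, 164, 128, 183, 157, 94, 111, 191, 208, 203, 199, 176, 119]
58 [149, 193, 178, 131, 99, 95, 98, 97, 89, 89, 185, 157, 159, 189, 201, 199, 196, 194, 184, 156, 159, 201, 200, 194, 147, 73, 74, 75, 82, 81, 84, 189, 205, 198, 194, 154, 135, 183, 208, 205, 197, 190, 182, 163, 130, 170, 157, 96, 131, 197, 208, 203, 200, 175, 115]
66 [137, 195, 182, 137, 98, 83, 97, 148, 165, 177, 179, 182, 147, 190, 202, 199, 196, 195, 187, 158, 88, 92, 92, 92, 90, 129, 177, 203, 204, 204, 181, 86, 92, 92, 91, 86, 139, 189, 211, 205, 196, 189, 181, 164, 171, 182, 173, 163, 149, 156, 206, 202, 199, 154, 108]
```

```bash
python3 -m creep '[[[0,0,0],[0,0,0],0.1],[[0,0,0],[0,0,0],0.25],[[0,0,0],[0,0,0],0.25],[[0,0,0],[0,0,0],0.25],[[0,0,0],[0,0,0],0.25],[[0,0,0],[0,0,-0.02],0.25],[[0,0,0],[0,0,-0.05],0.25],[[0,0,0],[0,0,-0.09],0.25],[[0,0,0],[0,0,-0.09],0.25],[[0,0,0],[0,0,-0.09],0.25]]' 30; python3 row.py w35 60 70 20; python3 - <<'E'
from h import *
print(to_tool([.5155,.2208,.21],np.radians(-32.4)))
E
```

```text
time_s: 57.1
tool_pos: [0.3634, -0.2605, 0.2185]
ee_rot: [3.041, -0.781, 0.008]
force: [-0.9, -0.5, -2.6]
gripper_width: 0.0549
[-0.0801 -0.0425] [ 0.3628 -0.26    0.2162]
60 [195, 194, 193, 191, 150, 164, 193, 196, 196, 194, 194, 173, 125, 87, 105, 106, 105, 103, 183, 198, 198, 197, 197, 196, 195, 194, 193, 194, 192, 190, 190, 188, 187, 185, 184, 181, 155, 102, 105, 104, 99, 90, 134, 176, 202, 202, 197, 189, 182, 162, 117, 112, 109, 74, 70]
[array([-0.0979, -0.4949,  0.006 ]), 'az', np.float64(-1.5083), 'q6', np.float64(1.3755533850955628)]
```

```bash
python3 -m creep '[[[0,0,-0.06],[-0.098,-0.495,0],0.25],[[0,0,-0.18],[-0.098,-0.495,0],0.25],[[0,0,-0.3],[-0.098,-0.495,0],0.25],[[0,0,-0.42],[-0.098,-0.495,0],0.25],[[0,0,-0.54],[-0.098,-0.495,0],0.25],[[0,0,-0.66],[-0.098,-0.495,0],0.25],[[0,0,-0.78],[-0.098,-0.495,0],0.25],[[0,0,-0.9],[-0.098,-0.495,0],0.25],[[0,0,-1.02],[-0.098,-0.495,0],0.25],[[0,0,-1.14],[-0.098,-0.495,0],0.25],[[0,0,-1.26],[-0.098,-0.495,0],0.25],[[0,0,-1.38],[-0.098,-0.495,0],0.25],[[0,0,-1.508],[-0.098,-0.495,0],0.25],[[0,0,-1.508],[-0.098,-0.495,0],0.25],[[0,0,-1.508],[-0.098,-0.495,0],0.25],[[0,0,-1.508],[-0.098,-0.495,0],0.25],[[0,0,-1.508],[-0.098,-0.495,0],0.25]]'; python3 - <<'E'
from h import *
print(to_tool([.5155,.2208,.007],np.radians(-32.4)))
E
```

```text
time_s: 58.57
tool_pos: [0.5151, 0.2198, 0.2155]
ee_rot: [2.756, 1.507, -0.0]
force: [0.6, 0.7, -1.2]
gripper_width: 0.0549
[array([ 1.200e-03, -2.000e-04,  2.085e-01]), 'az', np.float64(-0.0047), 'q6', np.float64(0.9128325706774004)]
```

```bash
python3 -m creep '[[[0,0,0],[0,0,0.04],0.25],[[0,0,0],[0,0,0.08],0.25],[[0,0,0],[0,0,0.12],0.25],[[0,0,0],[0,0,0.15],0.25],[[0,0,0],[0,0,0.17],0.25],[[0,0,0],[0,0,0.185],0.25],[[0,0,0],[0,0,0.195],0.25],[[0,0,0],[0,0,0.202],0.25],[[0,0,0],[0,0,0.206],0.25],[[0,0,0],[0,0,0.206],0.25],[[0,0,0],[0,0,0.206],0.25]]'
```

```text
time_s: 59.48
tool_pos: [0.5158, 0.2211, 0.0107]
ee_rot: [2.754, 1.512, 0.003]
force: [0.5, 0.8, -0.7]
gripper_width: 0.0553
```

```bash
python3 -m creep '[[[0,0,0],[0,0,0.002],0.25],[[0,0,0],[0,0,0.004],0.25],[[0,0,0],[0,0,0.004],0.25]]'; python3 -m creep '[[[0,0,0],[0,0,0],0.3],[[0,0,0],[0,0,0],0.4],[[0,0,0],[0,0,0],0.6],[[0,0,0],[0,0,0],0.75],[[0,0,0],[0,0,0],0.75],[[0,0,0],[0,0,0],0.75],[[0,0,0],[0,0,-0.02],0.75],[[0,0,0],[0,0,-0.05],0.75],[[0,0,0],[0,0,-0.09],0.75],[[0,0,0],[0,0,-0.13],0.75],[[0,0,0],[0,0,-0.17],0.75],[[0,0,0],[0,0,-0.21],0.75],[[0,0,0],[0,0,-0.24],0.75],[[0,0,0],[0,0,-0.24],0.75],[[0,0,0],[0,0,-0.24],0.75],[[0,0,0],[0,0,-0.24],0.75]]'; python3 - <<'E'
from u import *
im,c=snap("wrist","w36.png"); hsv=cv2.cvtColor(im,cv2.COLOR_BGR2HSV)
for v in range(70,220,6): print("%3d "%v+''.join('#' if hsv[v,u,2]>120 and hsv[v,u,1]<50 else 'c' if hsv[v,u,1]>90 and hsv[v,u,2]>60 else '.' for u in range(250,384,2)))
# dial estimates
p=r.camera_params("wrist"); K=(np.array(p["camera_matrix"]),p["k1"])
o=cv2.imread("pics/w26.png")
d=pix2(cam("top"),(632-362)/4.5+385,118/4.5+150,.15); print("top",inU(d))
w=np.load("w1.npy")[0]
print("w1 flange",inU(pix2((*K,w),235+622/4.2,100+308/4.2,.117)))
# w21 dial crop: col 380+x/2.3,row 70+(y-365)/2.3 ; flange centre (73,540)
st=None
E
```

```text
time_s: 59.73
tool_pos: [0.5157, 0.2213, 0.0062]
ee_rot: [2.753, 1.513, 0.002]
force: [-0.5, -0.4, -0.9]
gripper_width: 0.0548
time_s: 61.07
tool_pos: [0.5151, 0.221, 0.2446]
ee_rot: [-2.753, -1.513, 0.002]
force: [-0.2, -0.3, -0.7]
gripper_width: 0.077
 70 ccccccc#####cccccccccccc.........................................##
 76 .###..ccccccccccc................................................##
 82 ccccccccccc.......................................................#
 88 ..................................ccccccccccc......................
 94 ..............ccccccccc###.ccccccccccccc###.c......................
100 #####.........cccccccccc###ccccccccccccc###cc......................
106 #####..........cccccccc.####ccccccccccc####.c......................
112 #####..........ccccccc.####cccccccccccc.####cc.....................
118 ######.........cccccccc####.ccccccccccc#####cc.....................
124 ######..........cccccccc######cccccc.#####.ccc.....................
130 ######..........ccccccccccc######c######cccccc.....................
136 ######..........ccccccccccccc.#.......cccccccc....
[... 299 characters left out ...]
......
166 ########..........ccccc.....ccccccccccc.....ccc....................
172 ########..........ccccc.....cccccccccccc....ccc....................
178 ########...........cccc.....cccccccccccc....ccc....................
184 #########..........cccc.....cccccccccccc.....cc....................
190 #########..........ccc.....ccccccccccccc.....ccc...................
196 #########..........................................................
202 ...................................................................
208 ...................................................................
214 ..............###########################.c........................
top [0.0755 0.0064]
w1 flange [0.0823 0.0017]
```

```bash
python3 - <<'E'
from u import *
c=cam("wrist",{"tool_pos":[.4101,-.2853,.2699],"ee_rot":[-2.704,-1.598,0]})
q=pix2(c,411.7,146.1,.117); print("w21",inU(q))
for f in(.0805,.0825):
    print(to_tool([*U(.081,.005),.25],np.radians(54)),U(.081,.005))
E
```

```text
w21 [0.0822 0.0016]
[array([-0.4298,  0.2874, -0.0059]), 'az', np.float64(-1.5085), 'q6', np.float64(0.9106352218681484)] [ 0.52684159 -0.29603279]
[array([-0.4298,  0.2874, -0.0059]), 'az', np.float64(-1.5085), 'q6', np.float64(0.9106352218681484)] [ 0.52684159 -0.29603279]
```

```bash
python3 -m creep '[[[0,0,-0.05],[-0.43,0.287,-0.006],0.4],[[0,0,-0.15],[-0.43,0.287,-0.006],0.4],[[0,0,-0.27],[-0.43,0.287,-0.006],0.4],[[0,0,-0.39],[-0.43,0.287,-0.006],0.4],[[0,0,-0.51],[-0.43,0.287,-0.006],0.4],[[0,0,-0.63],[-0.43,0.287,-0.006],0.4],[[0,0,-0.75],[-0.43,0.287,-0.006],0.4],[[0,0,-0.87],[-0.43,0.287,-0.006],0.4],[[0,0,-0.99],[-0.43,0.287,-0.006],0.4],[[0,0,-1.11],[-0.43,0.287,-0.006],0.4],[[0,0,-1.23],[-0.43,0.287,-0.006],0.4],[[0,0,-1.35],[-0.43,0.287,-0.006],0.4],[[0,0,-1.47],[-0.43,0.287,-0.006],0.4],[[0,0,-1.508],[-0.43,0.287,-0.006],0.4],[[0,0,-1.508],[-0.43,0.287,-0.006],0.4],[[0,0,-1.508],[-0.43,0.287,-0.006],0.4],[[0,0,-1.508],[-0.43,0.287,-0.006],0.4],[[0,0,-1.508],[-0.43,0.287,-0.006],0.4]]'; python3 - <<'E'
from u import *
im,c=snap("wrist","w37.png"); np.save("w37.npy",c[2])
s=r.read_state(); print(s["joint_positions"].round(2),inU(s["tool_pos"]))
print(proj(c,[[*U(.082,.004),.117],[*U(.082,.004),.156]]).round(1))
g=cv2.cvtColor(im,cv2.COLOR_BGR2GRAY); L=" .:-=+*#%@"
for v in range(130,262,3): print("%3d "%v+''.join(L[min(9,int(g[v,u])//24)] for u in range(256,376,2)))
E
```

```text
time_s: 62.62
tool_pos: [0.5271, -0.2942, 0.2514]
ee_rot: [-0.971, -2.987, -0.001]
force: [0.0, 0.5, -0.1]
gripper_width: 0.0613
[-0.57  0.11  1.16  0.    1.87 -1.51] [0.0804 0.0068]
[[315.  189.5]
 [314.8 198.8]]
130 %%@%##%%%%%%+=+=*%%%%%%%%#*%%@@@#*-=--+==-==-:--%%%@@%#*+#%%
133 %%%%%%%%%%%%=-==*%%%%*-++%%#%@@@%*+---+======::-#%%%%%#**#@%
136 #%***-%%%%%**==-+#%#%#===%@#@@@@%#=---=========+*#%%%@#+**@%
139 --+%%-*%%%%##===+#%#%%--=%%#%%%%%#=---=+======*%%%%%%%%+**@%
142 =-+%%-*%%%%%#====*#%%%*%%%#%%@@@%%=---===+++=+#@@@@@@@%+-+%%
145 ---%%==%%%%##+-==*#%%%%%%%%%%%%%##=---=+++++++%@@@@@@@%*=+%%
148 =#%##*%%%%%%%+-=-*%%%%%@@@@@@@@@@%+---=+++++++*@@@@@@@%+==%%
151 %%%%%%%%%#%@%#===+#@@@@@@@@@@@@@@%#----+++++++#%%#####++++*=
154 %@@@@@@@@@@@%#===+#%@@@@@@@@@@@%@%*+----==----+**++====+=+++
157 %%@@@@@@@@@@@%+-+=*%%%%%%%####*+=+++======--==++*####%%%%%%%
160 %%%@%%%%%%%%%#=+=+=++=-=++**++==+++**+++++++++%%%%%%%%@@@@@@
163 ####***++===-======+++*++=++===+*##%+++++++++++#@@@@@@@@@@@@
166 -===+++++++**####%%%%*=***********+++++++++++++%@@@@@@@@@@@@
169 =**###*#%%#%%%%%%%##+***************=
[... 1273 characters left out ...]
::::--::::::::::---===+++++++++===+====+++===:..::
232 ......:::::::::::.::::::::::::::-========++=-..............:
235 ......::::::::::::::::::.::::.:::::::::::...................
238 ......------::::::::::-::::::::::::::::::...................
241 ......:----::::::::::::::::::::::::::.......................
244 ......::::::-:::::.:::::-----::.::::::......................
247 ......::..:---::::::.::-------:::::-:.......................
250 ......:-:::---::::::.:::::----:::::-:.......................
253 ......:---::::::.:...:::::----:---::........................
256 ......::---:.:::.:..:::::--:::::---:........................
259 .....::.::::::::.::..:::---:::::::::........................
```

```bash
python3 -m creep '[[[0,0,0],[0,-0.0025,0.04],0],[[0,0,0],[0,-0.0025,0.07],0],[[0,0,0],[0,-0.0025,0.085],0],[[0,0,0],[0,-0.0025,0.095],0],[[0,0,0],[0,-0.0025,0.105],0],[[0,0,0],[0,-0.0025,0.114],0],[[0,0,0],[0,-0.0025,0.12],0],[[0,0,0],[0,-0.0025,0.12],0]]'; python3 - <<'E'
from u import *
im,c=snap("wrist","w38.png"); s=r.read_state(); print(s["force"],inU(s["tool_pos"]))
g=cv2.cvtColor(im,cv2.COLOR_BGR2GRAY); L=" .:-=+*#%@"
for v in range(180,274,3): print("%3d "%v+''.join(L[min(9,int(g[v,u])//16)] for u in range(256,376,2)))
E
```

```text
time_s: 63.33
tool_pos: [0.5253, -0.2975, 0.1309]
ee_rot: [-0.971, -2.987, -0.0]
force: [-0.5, -1.0, 0.1]
gripper_width: 0.0438
[-0.5693256   0.65491498  0.95079719] [0.0806 0.0029]
180 @@@@@@%*=#+**#@@@@@@@@@@@@%%%%%%##**#######***##############
183 @@@@@@#**#***##*******##%%%%%%%%%%%@@@@@@@@%################
186 @%*+=*****##*#####%#%%%@%##++++#%#@@@@@@@@@@@#####%#%#%%%%%%
189 ==+******#@@@@@@%@##@##==##@@@@@@@@%#+#@@@@@%%%%%%%%%%%%%%%%
192 ##########@#@@#####+=++++++++*@@@@@@@@%%#*@@%%%%%%%%%%%%%%%%
195 #############%%%#+=+++++++++++++*+*@@@@@%@%+*%%%%%%%%%%%%%##
198 ###%%%%%%%%%%%#==++++++++++=++=+===*=*#====#==*%%%%%%%%#*:::
201 %%%%%%%%%%%%%#==+++++++++=+==+=================+%%%%#*::::::
204 %%%%%%%%%%%%*====++=++===+======================+#*::::::=#%
207 %#%%%#%%%##*==============--::::::-==============+*:::=####%
210 #%###%#%%##============:::::::::::::::============+#########
213 ##########===========-::::::::::::::::::===========#########
216 ##########=========-:::::::::::::::::::::-=========*########
219 #########==========:::::::::::::::::::::::-=========########
222 ####
[... 461 characters left out ...]
...=====::..........##..........:-====.....:::::::
246 ::::::::.....-=====:..........##..........======.....:::::::
249 :::::::......-======:........:#*.........======-......::::::
252 ::::::.......========-.......:+=.......:========.......:::::
255 ::::::......-#*========-.............-========+#-.......::::
258 :::::.......+###+=======............:========+*#*.......::::
261 ::::........######+=====............:======*%%%%%:.......:::
264 ::::.......-#######*====............-===*#%%%%%%#*.......:::
267 :::........==------=---:............=#%%%%%%%%###*........::
270 ::::.......--:::------::............+#############-......:::
273 :::.......:---:-:::----:............:----===---:--.......:::
```

```bash
python3 -m creep '[[[0,0,0],[0,0,0],-0.5],[[0,0,0],[0,0,0],-0.8],[[0,0,0],[0,0,0],-0.8],[[0,0,0],[0,0,0],-0.8],[[0,0,0],[0,0,0],-0.8],[[0,0,0],[0,0,0],-0.8],[[0,0,0],[0,0,0],-0.8],[[0,0,0],[0,0,0],-0.8]]' 12; python3 - <<'E'
from u import *
s=r.read_state(); M=R.from_rotvec(s["ee_rot"]).as_matrix(); t=np.arctan2(M[1,0],M[0,0]); print(np.degrees(t),"dial now",(a+np.pi-t),s["force"],s["ft_torque"])
E
```

```text
time_s: 64.05
tool_pos: [0.5257, -0.2977, 0.1321]
ee_rot: [0.971, 2.987, 0.0]
force: [1.2, 1.6, 1.9]
gripper_width: 0.014
143.98176318735426 dial now 0.1257962783240365 [1.19531898 1.56786481 1.89532651] [ 0.23082348 -0.26265217 -0.00530796]
```

```bash
python3 -m creep '[[[0,0,0.1],[0,0,0],-0.8],[[0,0,0.2],[0,0,0],-0.8],[[0,0,0.3],[0,0,0],-0.8],[[0,0,0.4],[0,0,0],-0.8],[[0,0,0.5],[0,0,0],-0.8],[[0,0,0.5],[0,0,0],-0.8]]'; python3 -m creep '[[[0,0,0.1],[0,0,0],-0.8],[[0,0,0.2],[0,0,0],-0.8],[[0,0,0.3],[0,0,0],-0.8],[[0,0,0.4],[0,0,0],-0.8],[[0,0,0.5],[0,0,0],-0.8],[[0,0,0.575],[0,0,0],-0.8],[[0,0,0.575],[0,0,0],-0.8],[[0,0,0.575],[0,0,0],-0.8]]'; python3 - <<'E'
from u import *
s=r.read_state(); M=R.from_rotvec(s["ee_rot"]).as_matrix(); t=np.arctan2(M[1,0],M[0,0]); print("dial now",(a+np.pi-t),s["force"],s["ft_torque"],s["joint_positions"].round(2))
E
```

```text
time_s: 64.55
tool_pos: [0.5257, -0.2976, 0.132]
ee_rot: [1.684, 2.651, 0.001]
force: [0.6, 1.3, 3.0]
gripper_width: 0.0139
time_s: 65.22
tool_pos: [0.5257, -0.2977, 0.1321]
ee_rot: [2.359, 2.074, 0.001]
force: [1.1, 2.3, 3.0]
gripper_width: 0.0141
dial now 1.1964421549975173 [1.08085028 2.30541937 3.00800633] [ 0.3241091  -0.30375515 -0.07757367] [-0.57  0.1   1.38  0.    1.66 -0.44]
```

Dial set. Release, rise, and check it in the wrist image.

```bash
python3 -m creep '[[[0,0,0],[0,0,0],-0.5],[[0,0,0],[0,0,0],-0.2],[[0,0,0],[0,0,0],-0.1],[[0,0,0],[0,0,0],-0.1],[[0,0,0],[0,0,-0.03],-0.1],[[0,0,0],[0,0,-0.07],-0.1],[[0,0,0],[0,0,-0.11],-0.1],[[0,0,0],[0,0,-0.14],-0.1],[[0,0,0],[0,0,-0.14],-0.1],[[0,0,0],[0,0,-0.14],-0.1],[[0,0,0],[0,0,-0.14],-0.1]]'; python3 - <<'E'
from u import *
im,c=snap("wrist","w39.png"); 
print(proj(c,[[*U(.082,.004),.115]]).round(1))
g=cv2.cvtColor(im,cv2.COLOR_BGR2GRAY); L=" .:-=+*#%@"
for v in range(135,232,3): print("%3d "%v+''.join(L[min(9,int(g[v,u])//24)] for u in range(270,360,2)))
E
```

```text
time_s: 66.13
tool_pos: [0.5252, -0.2978, 0.2704]
ee_rot: [-2.363, -2.068, 0.001]
force: [0.2, 0.3, -1.1]
gripper_width: 0.0392
[[317.8 182.5]]
135 ++=--:-*%@%@@@@%#=*+%@@@@@@@@@@@@@@@@@@@@@@@@
138 +==+++==+=#@@@@%=*+#%@@@@@@@@@@@@@@@@@@@@@@@@
141 ++=====+=++++#%*=++%%@@@@@@@@@@@@@@@@@@@@@@@%
144 -===++=+=++++++--=#%@@@@@@@@@@@@@@@@@@@@@@@%%
147 =====-==++++++=--=+#+#+-+@@@@@@@@@@@@@@@@@@%*
150 +====+=-===++=--=++++++:+@@@@@@@@@@@@@@@@@%#+
153 %%#*+=====-=----=++++++:-*@@@@@@@@%@@@@@@@%++
156 %%%*#%#+=====--=+++++++:-++++++++++++%%@@%*+=
159 %%%%%%#@%%*+=-++++++++====+++++++++++++*#*=+=
162 %%%%%%@@@@@#--*#+=------------+++++++++++=--=
165 -=#%%%@@@@%+==##----------------=+++++++=----
168 @+*%#@@@@%#=+++***=--------------=++++++-----
171 ##%%#@@%%#=--+++++**-:::::---------++++=-----
174 =%%%@@+++=-------=+::::::::::------=++=------
177 -#=++++++--------::::::::::::::-----++-------
180 ===+++++=--------::::::=-::::::-----==-------
183 ==+++++=--=-----:::::::=-:::::::-------------
186 =======-=-+-----:::::::=-:.....:-------------
189 --=====-+=+-----::::...=-......:-------------
192 +++==--==+++-----.............:--------------
195 +%%%#=--=+++=-----............---------------
198 +#@@%=--+++++------:........:----------------
201 +*@%#==+++++++=-----:......:----------::-----
204 ++@#=+++++++++++=---:......----==---------===
207 +#%*++##++++++++++=--:....:-=++=---------====
210 ++#=++%#+++++++++++++++++++++++----------==-:
213 ++=:-=++++++++++++++++++++++++=---------==:::
216 +=--=++++++++++++++++++++++++=---------==::::
219 =-=-=++++++++++++++++++++++++-------::==--:::
222 :::::.%=++++++++++++++++++++=-----:::-:::....
225 :.:.:..=+++++++++++++++++++=---:::::::::.....
228 :......:+++++++++++++++++++=:::::::::--:.....
231 ...:...:++++++++++++++++++=::......:---......
```

```bash
python3 - <<'E'
from u import *
print(to_tool([.4311,-.2444,.2739],a+np.pi/2),r.read_state()["joint_positions"][5])
E
```

```text
[array([ 0.0404, -0.1002, -0.0041]), 'az', np.float64(-1.2008), 'q6', np.float64(-0.439247514885099)] -0.439247514885099
```

```bash
python3 -m creep '[[[0,0,0.12],[0.04,-0.1,-0.004],0],[[0,0,0.24],[0.04,-0.1,-0.004],0],[[0,0,0.36],[0.04,-0.1,-0.004],0],[[0,0,0.48],[0.04,-0.1,-0.004],0],[[0,0,0.6],[0.04,-0.1,-0.004],0],[[0,0,0.72],[0.04,-0.1,-0.004],0],[[0,0,0.84],[0.04,-0.1,-0.004],0],[[0,0,0.96],[0.04,-0.1,-0.004],0],[[0,0,1.08],[0.04,-0.1,-0.004],0],[[0,0,1.2],[0.04,-0.1,-0.004],0],[[0,0,1.32],[0.04,-0.1,-0.004],0],[[0,0,1.44],[0.04,-0.1,-0.004],0],[[0,0,1.56],[0.04,-0.1,-0.004],0],[[0,0,1.68],[0.04,-0.1,-0.004],0],[[0,0,1.8],[0.04,-0.1,-0.004],0],[[0,0,1.94],[0.04,-0.1,-0.004],0],[[0,0,1.94],[0.04,-0.1,-0.004],0],[[0,0,1.94],[0.04,-0.1,-0.004],0],[[0,0,1.94],[0.04,-0.1,-0.004],0]]'; python3 - <<'E'
from u import *
im,c=snap("wrist","w40.png"); ref=cv2.imread("pics/w23.png"); c0=(c[0],c[1],np.load("w23.npy"))
e=lambda q:cv2.Canny(q,60,150).astype(np.float32)
for n,u,v,h in(("c1",.0215,.047,.121),("c2",.0215,.002,.121),("c3",.0215,-.042,.121),("tab",-.0355,.004,.097),("head",.055,-.03,.112)):
    p0=proj(c0,[[*U(u,v),h]])[0]; p1=proj(c,[[*U(u,v),h]])[0]
    x0,y0=p0.round().astype(int); x1,y1=p1.round().astype(int); w=17
    t=cv2.GaussianBlur(e(ref),(3,3),0)[y0-w:y0+w,x0-w:x0+w]; b=cv2.GaussianBlur(e(im),(3,3),0)[y1-w-9:y1+w+9,x1-w-9:x1+w+9]
    m=cv2.matchTemplate(b,t,cv2.TM_CCOEFF_NORMED); q=cv2.minMaxLoc(m); print(n,p1.round(1),round(q[1],2),np.subtract(q[3],9))
g=cv2.cvtColor(im,cv2.COLOR_BGR2GRAY); L=" .:-=+*#%@"
for v in range(104,200,3): print("%3d "%v+''.join(L[min(9,int(g[v,u])//24)] for u in range(250,386,2)))
E
```

```text
time_s: 67.77
tool_pos: [0.4313, -0.2447, 0.2744]
ee_rot: [-3.044, 0.775, 0.003]
force: [-0.0, -0.7, -0.1]
gripper_width: 0.0441
c1 [276.7 142.4] 0.48 [-1 -3]
c2 [316.8 142.6] 0.61 [-1 -3]
c3 [356.  142.8] 0.63 [-1  0]
tab [314.9 187.3] 0.89 [0 0]
head [345.3 112. ] 0.69 [0 0]
104 @@@@@@@@@@@@@@@@@@@@@@@#********************+@@@@@@@@@@@@@@@@@@@@@@@
107 @@@@@@@@@@@@@@@@@@@@@@@@%+****************+%@@@@@@@@@@@@@@@@@@@@@@@@
110 %%%*%*%%%%%%*%*%%%%%%*%#%##+************++%%%%@%%%@%%@@@%@@@@@@@@@@@
113 #############################*++****++=#############################
116 ++#*++++**==+**++==-=***---=--=++**++==+++++++=+-==++++++==+++=+====
119 ++%@*-============-=--------=============-===----===-------==+-*@%*-
122 ++%@*-*%%*%%%%%@%%%%++----=++*++++#++##+##----#%%%%%%%%%%%%%%+-*@+=-
125 ++%@#++%@@@@@@@@@@@%++=---=+++++++++++++++----+++++++###%%+%%*-*++--
128 ++%@#+*%@@@@@@@@@@@@++=---=++++++++++++++=----+++++++++++++++=-=+=::
131 ++%@#+*###%%*%*%%#=+++=---===+++++========----+++++++++++++++=-=+=::
134 ++%%#+*#@@@@@@@@@====+=---================----++==============-=+=::
137 ++%%%+*#%%%#*-*
[... 813 characters left out ...]
++++---------++++++++++++++++++++++=-=+=.::
173 --=%%*-*%++++++++++++*+++++++---------++++++++++++++++++++++=-===.::
176 ---%%#-=%++++++++++++++++++++---------++++++++++++++++++++++--=+-:::
179 -::#%*-=%++++++++++++++++++++::::::::-++++++++++++++++++++++--=+-:::
182 ---%%%-+@++++++++++%#++++++++--------:++++++++++++++++++++++-==+-:::
185 ---#%%-+@@%%*#@@#@@@%+++++++=---------+#++***#%%+**+**++*+++-=++-::-
188 ---#%%-=#@@@@@@@@@@@@%++++++=---------%%%%%%%%%%%%%%%%%%%+++-=++:::-
191 :::*%%-=#@@@@@@@@@@@@#++++++*---------%%%%%%%%%%%%%%%%%%*+++-=+=::::
194 -::+%%-=#@@@@@@@@@@@@%++++++%@%%%%%%%%%%%%%%%%%%%%%%%%%%%++=-=+=:::-
197 -::+%%==@@@@@@@%@@@@%*+++++*%%%%%%%%%%%%%%%%%%%%%%%%%%%%%++=-=++:::-
```

```bash
python3 -c "
from plant import r
s=r.read_state(); print(s['time_s'],s['force']); print(r.sign_off())"
```

```text
67.8167 [-0.12600534  0.10071753  0.65098823]
the job is handed in; nothing more can be done
None
```

I stood all three cartridges in the cassette pockets and pushed the cassette home by its tab until it met the head. I clicked the three clips shut with the pliers, laid the pliers back on the cork mat and turned the dial to the index rib. I handed the job in at 67.8 s of the 208 s allowed; no verdict was reported.

The third cartridge first landed on the pocket wall, so I took it back to the steel sheet, centred it and placed it again.

**Last checks:**
- **Cassette:** the tab and head matched the picture taken just after the push, with no shift.
- **Cartridges:** all three looked level and seated. The match for cartridges 1 and 2 was weak (0.48 and 0.61). It suggested they sat about 3 mm further toward the head than right after the push, roughly the pocket play.
- **Clips:** the handles closed to 40.6–41.1 mm, and a clicked clip is about 41.3 mm. The tabs looked about 16 mm across with the pliers closed on each clip.
- **Pliers:** lying flat on the mat after release. I did not look at them again after turning the dial.
- **Dial:** 1.196 rad from the tool angle, and the white line was in line with the rib in the picture.

I had used all 16 picture views by the time I picked up the pliers. From there on I checked using printed pixel values and the force and gripper readings, without viewing images. The wrist camera's positions came out about 4–6 mm off along its tilt direction, and I corrected for that. I took no pictures to check the other kitchen items, but the robot never reported contact with any of them.

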